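# Set a freshly covered box to dry under weights

### The arm

A 6-joint arm with a two-finger parallel gripper is mounted at the origin on the work surface. World frame = base frame: x ahead of the robot, y to its left, z up, the work surface at z = 0. Lengths are in m, angles in degrees, forces in N, time in s.
With the tool pointing down it reaches from about 0.3 to 0.75 m from the base axis. Payload 8.5 kg.
Tool frame: the origin (TCP) lies at the very end of the fingers, on their centre line; the grasp point (between the pads) lies 19 mm behind it; z points along the fingers, y is the line along which they close (so a half turn about z gives the same grasp; the last joint's range is limited). The gripper opens to 85 mm and grips with 20 to 120 N. Pads are 22 mm wide; open, the fingers measure 114 mm over their backs; the gripper's body (76 mm by 85 mm) begins 54 mm behind the grasp point. The pads swing forward as they close: fully open they stand 13 mm farther back than shut.
Start: joints at [53.554, 21.807, 74.336, -0, 83.858, -12.336], TCP at [0.225, 0.502, 0.206] pointing down, gripper open.
Joint ranges: [-178.18, 178.18], [-50.72, 133.34], [12.68, 142.11], [-81.47, 261.47], [9.98, 163.14], [-165.26, 165.26]. Speed limits (degrees/s): [136.94, 136.94, 180, 180, 180, 180].

### API

Orientations are given as a 3x3 rotation matrix whose columns are the frame's x, y, z axes.
In Python, from rig import env, optics, spotter gives the robot as it stands.
- The arm moves only by the shell command python3 -m crank 'ROWS' [FORCE]. ROWS is JSON, one flat list of numbers, 5 for each row, row after row: the finger opening in cm, from 0 to 8.54, then the shift along the tool's x, y, z in cm, then the turn about the tool's z in rad. A call has exactly 8 rows; each row shifts and turns the commanded pose from where the row before left it, along the tool's axes as they then stand; what a row does not reach is not made up. A row lasts 1/12 s, in which the tool goes at most 41.7 mm and 7.16 degrees, less where a joint would pass 70% of its speed; a pose out of reach is approached as far as the arm can. A call is refused whole if a number of a shift passes 4.17 or a number of a turn 0.125, either way. A call with a gripper value outside its range is refused whole. The fingers move at their own pace and stop on an object; FORCE is the grip in N (left out, the last holds). Time passes only in rows, so rows that do not move let the fingers close, or fill a call up. It gives the time, the measured TCP pose, the force, the opening and the grip force at its end, in the units of the state.
- env.observe(): the state, without advancing time (a new reading comes with each control period).
- optics.get_image(name): name is "scene" or "top" or "wrist"; returns a dict with "color" (420x560x3 uint8, red, green, blue), "intrinsics" (3x3 intrinsics, pixels), "distortion" ([k1, k2, p1, p2, k3] as OpenCV has them; the pictures are not rectified), "pose" (4x4, takes a point from camera to world coordinates). Camera axes: x right, y up, looking along -z (the intrinsics and any distortion apply to the point x, -y, -z); pixel columns grow to the right and rows downward; lengths in m; the calibration is good to about 2 mm. A picture is of the moment at which its call begins. There is no depth.
- env.close_job(): hands the job in; it is judged then, once.
Trained networks look in a picture, given as the dict that the camera call returned (one of the last four; its "shot" number tells which), for a name from the list of things; names that differ only in an ending like _2 or _b are one class to them, and where a whole thing is asked for, a point or a joint stands for the part that bears it (a point fixed in the world has none). Each returns a list of dicts, best first, with "score" (0 to 1); they miss things now and then, are a little off and sometimes report something else, mostly with a low value. They report only what shows in the picture. A call takes as long as a camera call. They do not tell look-alikes from the thing itself.
- spotter.look_for(picture, query): "at" ([column, row] as shares, 0 to 1, of the picture: columns of its width, rows of its height, amid what is visible of it).
The state is a dict: "time_s": time; "q": joint angles; "qvel": joint speeds; "joint_efforts": joint torques, N m; "position": TCP position; "tool_rot": TCP orientation; "ft_force": force on the tool from outside, world axes, zero at the start; "wrist_torque": the same for the moment, N m; "grip_width": finger opening in m; "gripper_force": force on a finger pad.
Only numpy, scipy, OpenCV 4.12 (cv2) and the standard library are available. Lean on these libraries where they do the work, as an engineer would, in place of code of your own. Each camera call takes 0.05 s, during which the arm holds its last target. There are 200 camera calls.

### The job

The yellow box has just been covered: put it on the middle of the white drying board, upright, its long sides running with the board's long sides (either way round), and lay the plywood pressing board squarely on its lid. Then stand the long weight close along the box's brown spine and the short weight close along its labelled end, each centred on and parallel to its side, and only when both walls are held set the round weight gently on the middle of the pressing board. Leave the bowl, book, bone folder and scalpel where they lie.

Things in the scene. Friction and masses are not known exactly. Their poses are not given: they have to be found in the camera images.
- drying_board: white laminated drying board, 190 mm along its x, 150 mm along its y, 6 mm thick, lying on the green cutting mat and fixed there (the mat is 3 mm thick on the table). Origin: centre of its underside; the top is 6 mm above
- yellow_box: closed mustard-yellow card box with contents, 62 mm along its x, 100 mm along its y, 32 mm high, about 220 g. Its -x long side is the dark brown cloth spine, whose brown strip also shows on the lid along that edge; its +y short end carries a white paper label that laps onto the lid. Origin: centre of the underside, z up. Starts upright on the mat at any yaw
- press_board: small brown plywood pressing board, 60 mm along its x, 98 mm along its y, 12 mm thick, about 60 g. Origin: centre of the underside. Starts flat on the mat
- long_weight: long steel bar weight, 28 mm along x, 100 mm along y, body 28 mm high, about 0.7 kg, with a flat upright brass grip on top, 24 mm along x, 16 mm thick along y, 28 mm high, its top 56 mm above the underside; take it by the two faces 16 mm apart, along y. Origin: centre of the underside. Starts standing on a brown cork pad, 200 x 150 x 5 mm, with the two other weights, their grips about 65 mm apart
- short_weight: short steel bar weight, 28 mm along x, 58 mm along y, body 28 mm high, about 0.4 kg, with a flat upright brass grip on top, 24 mm along x, 16 mm thick along y, 28 mm high, its top 56 mm above the underside; take it by the two faces 16 mm apart, along y. Origin: centre of the underside. Starts standing on a brown cork pad, 200 x 150 x 5 mm, with the two other weights, their grips about 65 mm apart
- round_weight: round steel weight, 56 mm diameter, body 28 mm high, about 0.6 kg, with a flat upright brass grip on top, 24 mm along x, 16 mm thick along y, 28 mm high, its top 56 mm above the underside; take it by the two faces 16 mm apart, along y. Origin: centre of the underside. Starts standing on a brown cork pad, 200 x 150 x 5 mm, with the two other weights, their grips about 65 mm apart
- paste_bowl: white paste bowl, 110 mm across the rim, 50 mm high, with a wooden-handled brush leaning out of it up to 100 mm high, standing on the mat behind the work. Leave alone. Origin: centre of the underside
- blue_book: blue cloth-covered book, 75 mm along x, 110 mm along y, 16 mm thick, lying on the mat. Leave alone. Origin: centre of the underside
- bone_folder: cream bone folder, about 140 mm long along y, 19 mm wide, 5 mm thick, lying on the mat behind the work. Leave alone. Origin: on the underside near its middle
- scalpel: metal scalpel, about 160 mm long along y, 10 mm wide, 6 mm thick, lying on the mat on the robot's side. Leave alone. Origin: on the underside, middle of its handle
Not all that is in view belongs to the job. Leave any turquoise look-alike of the yellow_box alone.

How it is judged (in metres and radians):
On the way, in this order (a step that is already met when the one before it is completed fails the run):
1. the yellow box stands on the middle of the drying board, along it, let go (horizontal distance between yellow_box and drying_board below 0.015 m and z of yellow_box in the frame of drying_board between 0.002 and 0.01 m and angle between the y axis of yellow_box and the x axis of drying_board, either way round below 0.17 rad and angle between yellow_box's own z axis and vertical below 0.08 rad and contact force between the fingers and yellow_box below 0.2 N and linear speed of yellow_box below 0.02 m/s and angular speed of yellow_box below 0.15 rad/s), for 0.2 s.
2. the pressing board lies squarely on the box's lid, let go (horizontal distance between yellow_box and drying_board below 0.015 m and z of yellow_box in the frame of drying_board between 0.002 and 0.01 m and angle between the y axis of yellow_box and the x axis of drying_board, either way round below 0.17 rad and angle between each of yellow_box, press_board's own z axis and vertical below 0.08 rad and horizontal distance between press_board and yellow_box below 0.01 m and z of press_board in the frame of yellow_box between 0.029 and 0.035 m and angle between the y axis of press_board and the y axis of yellow_box, either way round below 0.14 rad and contact force between the fingers and press_board below 0.2 N and linear speed of press_board below 0.02 m/s and angular speed of press_board below 0.15 rad/s), for 0.2 s.
3. the long weight stands along the spine and the short weight along the labelled end (in either order), both let go (horizontal distance between yellow_box and drying_board below 0.015 m and z of yellow_box in the frame of drying_board between 0.002 and 0.01 m and angle between the y axis of yellow_box and the x axis of drying_board, either way round below 0.17 rad and angle between each of yellow_box, press_board, long_weight, short_weight's own z axis and vertical below 0.08 rad and horizontal distance between press_board and yellow_box below 0.01 m and z of press_board in the frame of yellow_box between 0.029 and 0.035 m and angle between the y axis of each of press_board, long_weight and the y axis of yellow_box, either way round below 0.14 rad and x of long_weight in the frame of yellow_box between -0.053 and -0.041 m and y of long_weight in the frame of yellow_box between -0.015 and 0.015 m and z of long_weight in the frame of yellow_box between -0.004 and 0.004 m and y of short_weight in the frame of yellow_box between 0.06 and 0.072 m and x of short_weight in the frame of yellow_box between -0.015 and 0.015 m and z of short_weight in the frame of yellow_box between -0.004 and 0.004 m and angle between the y axis of short_weight and the x axis of yellow_box, either way round below 0.14 rad and contact force between the fingers and long_weight below 0.2 N and linear speed of each of long_weight, short_weight below 0.02 m/s and angular speed of each of long_weight, short_weight below 0.15 rad/s and contact force between the fingers and short_weight below 0.2 N), for 0.2 s.
4. the round weight stands on the middle of the pressing board, let go (horizontal distance between round_weight and press_board below 0.012 m and z of round_weight in the frame of press_board between 0.009 and 0.015 m and angle between round_weight's own z axis and vertical below 0.08 rad and contact force between the fingers and round_weight below 0.2 N and linear speed of round_weight below 0.02 m/s and angular speed of round_weight below 0.15 rad/s), for 0.2 s.
At the end, for the whole second after the job is handed in: Box on drying board: within 15 mm, 0.17 rad. Pressing board on lid: 10 mm, 0.14 rad. Long weight at spine, short weight at label end: on the drying board, gap under 8 mm, centred within 15 mm, 0.14 rad. Round weight on pressing board: 12 mm. All upright, let go, at rest (all of step 3 and all of step 4 and contact force between the fingers and yellow_box below 0.2 N and linear speed of each of yellow_box, press_board below 0.02 m/s and angular speed of each of yellow_box, press_board below 0.15 rad/s and contact force between the fingers and press_board below 0.2 N); the robot touches nothing.
It fails at once if the box is tipped by more than 0.5 rad (angle between yellow_box's own z axis and vertical above 0.5 rad).
It fails at once if the round weight is dropped or pressed on the pressing board (over 70 N) (contact force between round_weight and press_board above 70 N).
It fails at once if the bowl, book, bone folder or scalpel is moved by more than 20 mm (distance of any of paste_bowl, blue_book, bone_folder, scalpel from where it was at the start of the episode above 0.02 m).
It also fails if it takes over 136 s, if anything falls off the work surface, if the arm or the gripper's body presses on something with over 40 N, if the wrist force passes 120 N, or if a joint passes its speed limit or range.

## Working session

There is one attempt and no reset: what is moved stays moved. The work goes in short steps, Python scripts to look and compute and a shell command to move; the robot and the scene stay as the last step left them, time stands still between calls to the robot, and variables do not carry over. Pictures are saved under pics/ and viewed, at most 14 in all, crops included, and the job is handed in when it is done.

```bash
ls; mkdir -p pics; cat > h.py <<'E'
import numpy as np, cv2
from rig import env, optics, spotter
def save(p,n): cv2.imwrite('pics/'+n,cv2.cvtColor(p['color'],cv2.COLOR_RGB2BGR))
def world(p,px,z):
    """pixels (N,2) -> world xy at height z"""
    px=np.asarray(px,float).reshape(-1,1,2)
    u=cv2.undistortPoints(px,np.array(p['intrinsics']),np.array(p['distortion'])).reshape(-1,2)
    T=np.array(p['pose']); d=np.c_[u[:,0],-u[:,1],-np.ones(len(u))]@T[:3,:3].T
    o=T[:3,3]; return (o+d*((z-o[2])/d[:,2])[:,None])[:,:2]
def pix(p,X):
    X=np.asarray(X,float).reshape(-1,3);T=np.array(p['pose']);c=(X-T[:3,3])@T[:3,:3];c=c*[1,-1,-1]
    return cv2.projectPoints(c.reshape(-1,1,3),np.zeros(3),np.zeros(3),np.array(p['intrinsics']),np.array(p['distortion']))[0].reshape(-1,2)
E
python3 - <<'E'
from h import *
np.set_printoptions(precision=4,suppress=True)
for n in('top','scene','wrist'):
    p=optics.get_image(n); save(p,n+'0.png'); print(n,np.array(p['pose']))
    if n!='wrist':
        for q in 'drying_board yellow_box press_board long_weight short_weight round_weight paste_bowl blue_book bone_folder scalpel'.split():
            print(q,[(np.round(np.array(r['at'])*[560,420]),round(r['score'],2)) for r in spotter.look_for(p,q)][:3])
s=env.observe();print(s)
E
```

```text
pics
top [[ 0.0251  0.9973 -0.0683  0.3914]
 [-0.9997  0.0247 -0.0069 -0.0388]
 [-0.0052  0.0684  0.9976  1.2226]
 [ 0.      0.      0.      1.    ]]
drying_board [(array([167., 199.]), 0.57)]
yellow_box [(array([404., 333.]), 0.76), (array([288., 102.]), 0.74), (array([276., 206.]), 0.64)]
press_board [(array([278., 148.]), 0.91)]
long_weight [(array([375., 170.]), 0.9)]
short_weight [(array([381., 192.]), 0.75)]
round_weight [(array([380., 219.]), 0.77), (array([357.,  98.]), 0.71)]
paste_bowl [(array([359.,  94.]), 0.84)]
blue_book [(array([192., 100.]), 0.57)]
bone_folder [(array([289., 104.]), 0.86)]
scalpel [(array([267., 246.]), 0.59)]
scene [[-0.2262 -0.8155  0.5327  1.0581]
 [ 0.974  -0.1957  0.1141  0.1223]
 [ 0.0111  0.5446  0.8386  0.9676]
 [ 0.      0.      0.      1.    ]]
drying_board [(array([383., 252.]), 0.71)]
yellow_box [(array([203., 128.]), 0.91), (array([281., 221.]), 0.56)]
press_board [(array([269., 274.]), 0.65), (array([296., 200.]), 0.18)]
long_weight [(array([179., 236.]), 0.59)]
short_weight [(array([184., 216.]), 0.7)]
round_weight [(array([187., 193.])
[... 187 characters left out ...]
.8647 -0.293   0.1496]
 [ 0.913   0.3866  0.1305  0.5352]
 [ 0.0004 -0.3207  0.9472  0.3749]
 [ 0.      0.      0.      1.    ]]
{'time_s': 1.15, 'q': array([ 53.5535,  21.8062,  74.3358,  -0.0012,  83.8562, -12.3362]), 'qvel': array([ 0.0085,  0.1012, -0.0663, -0.058 , -0.1007,  0.0065]), 'joint_efforts': array([ -0.0008, -44.8323, -23.146 ,  -0.0002,   0.0005,   0.    ]), 'position': array([0.2247, 0.502 , 0.2058]), 'tool_rot': array([[-0.9128,  0.4085,  0.    ],
       [ 0.4085,  0.9128,  0.    ],
       [-0.    ,  0.    , -1.    ]]), 'ft_force': array([ 0.6654, -0.7568, -0.4766]), 'wrist_torque': array([-0.013 , -0.0467, -0.0282]), 'gripper_force': 0.0, 'grip_width': 0.08540529698435564}
```

```bash
python3 - <<'E'
import cv2
a=cv2.imread('pics/top0.png'); cv2.imwrite('pics/top0c.png',cv2.resize(a[60:370,100:460],None,fx=2.2,fy=1.9,interpolation=3)[:600,:800] if 0 else cv2.resize(a[70:360,90:450],(744,600),interpolation=3))
E
```

```text
(no output)
```

View pics/top0c.png

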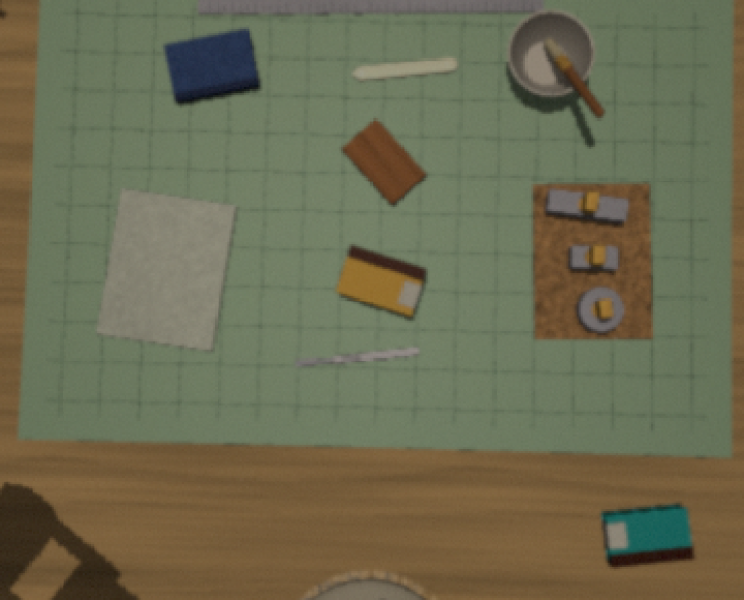

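View pics/scene0.png

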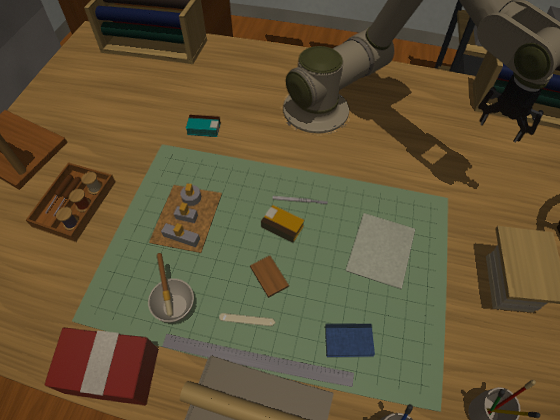

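The crop shows these candidates for the box: the mustard box with brown spine and white label at top-image (275,207), and a turquoise look-alike at (403,329). The bone folder at (288,102) is a false hit. I choose the mustard one. The drying board is at (171,199), plywood at (276,148), and the weights at (375,170) long, (378,194) short and (380,219) round. The label end faces -y, and the spine faces +x.

```bash
cat >> h.py <<'E'
def rect(p,lo,hi,z,win=None,minA=60):
    """HSV-segment, largest blob in win (c0,r0,c1,r1), lift contour to height z, min-area rect: centre, sides, long-axis angle deg"""
    m=cv2.inRange(cv2.cvtColor(p['color'],cv2.COLOR_RGB2HSV),lo,hi)
    if win: k=np.zeros_like(m);k[win[1]:win[3],win[0]:win[2]]=255;m&=k
    m=cv2.morphologyEx(m,cv2.MORPH_CLOSE,np.ones((3,3)))
    c=max(cv2.findContours(m,0,cv2.CHAIN_APPROX_NONE)[0],key=cv2.contourArea).reshape(-1,2)
    w=world(p,c,z).astype(np.float32)*1000
    b=cv2.boxPoints(cv2.minAreaRect(w)); e=[b[1]-b[0],b[2]-b[1]]; e.sort(key=np.linalg.norm)
    return b.mean(0)/1000,np.linalg.norm(e,axis=1).round(),np.degrees(np.arctan2(e[1][1],e[1][0]))%180,c.mean(0).round()
def go(x,y,z,yang):
    """tool-frame cm shift to world point, and turn (rad) to bring tool y (mod 180) to world angle yang deg"""
    s=env.observe();R=s['tool_rot'];d=R.T@(np.array([x,y,z])-s['position'])*100
    a=np.degrees(np.arctan2(R[1,1],R[0,1])); t=-((yang-a+90)%180-90)
    print('shift cm',d.round(2),'turn',round(np.radians(t),3),'q6',s['q'][5].round(1))
E
python3 - <<'E'
from h import *
np.set_printoptions(precision=4,suppress=True)
p=optics.get_image('top')
hsv=cv2.cvtColor(p['color'],cv2.COLOR_RGB2HSV)
for n,c in dict(drying=(171,199),box=(265,207),press=(276,148),mat=(230,250),spine=(277,195),label=(288,212),grip=(378,167)).items(): print(n,hsv[c[1],c[0]])
print('dry',rect(p,(0,0,95),(180,45,255),.009,(125,150,215,250)))
print('box',rect(p,(15,120,90),(32,255,255),.035,(245,180,305,230)))
print('press',rect(p,(3,90,50),(14,255,200),.015,(250,120,300,175)))
for c in((375,169),(379,193),(381,220)):print('w',world(p,[c],.064))
E
```

```text
drying [ 25  36 136]
box [ 20 176 148]
press [ 13 156 100]
mat [ 47  51 126]
spine [ 10 119  60]
label [ 21  37 139]
grip [ 19 159 141]
dry (array([0.4932, 0.2704], dtype=float32), array([153., 192.], dtype=float32), np.float32(172.82843), array([170., 200.]))
box (array([ 0.4763, -0.0024], dtype=float32), array([ 48., 100.], dtype=float32), np.float32(73.76423), array([274., 208.]))
press (array([ 0.6375, -0.0033], dtype=float32), array([56., 95.], dtype=float32), np.float32(43.21914), array([275., 148.]))
w [[ 0.5793 -0.2578]]
w [[ 0.5186 -0.2686]]
w [[ 0.4507 -0.2743]]
```

```bash
python3 -c "
from h import *
go(.483,-.004,.2,163.8)"
```

```text
shift cm [-44.25 -35.63   0.58] turn 1.433 q6 -12.3
```

```bash
python3 -m crank '[8.5,-2.77,-2.23,0.04,0, 8.5,-2.77,-2.23,0.04,0, 8.5,-2.77,-2.23,0.04,0, 8.5,-2.77,-2.23,0.04,0, 8.5,-2.77,-2.23,0.04,0, 8.5,-2.77,-2.23,0.04,0, 8.5,-2.77,-2.23,0.04,0, 8.5,-2.77,-2.23,0.04,0]' 40
python3 -m crank '[8.5,-2.77,-2.23,0.04,0, 8.5,-2.77,-2.23,0.04,0, 8.5,-2.77,-2.23,0.04,0, 8.5,-2.77,-2.23,0.04,0, 8.5,-2.77,-2.23,0.04,0, 8.5,-2.77,-2.23,0.04,0, 8.5,-2.77,-2.23,0.04,0, 8.5,-2.77,-2.23,0.04,0]'
python3 -m crank '[8.5,0,0,0,0.09, 8.5,0,0,0,0.12, 8.5,0,0,0,0.12, 8.5,0,0,0,0.12, 8.5,0,0,0,0.12, 8.5,0,0,0,0.12, 8.5,0,0,0,0.12, 8.5,0,0,0,0.12]'
python3 -m crank '[8.5,0,0,0,0.12, 8.5,0,0,0,0.12, 8.5,0,0,0,0.12, 8.5,0,0,0,0.12, 8.5,0,0,0,0.02, 8.5,0,0,0,0, 8.5,0,0,0,0, 8.5,0,0,0,0]'
python3 - <<'E'
from h import *
go(.483,-.004,.2,163.8)
p=optics.get_image('wrist'); save(p,'w1.png'); print(p['pose'])
E
```

```text
time_s: 1.87
position: [0.3545, 0.2471, 0.2028]
tool_rot: [[-0.913, 0.408, 0.001], [0.408, 0.913, 0.0], [-0.0, 0.0, -1.0]]
ft_force: [0.3, 0.1, -0.8]
grip_width: 0.0851
gripper_force: 0.0
time_s: 2.53
position: [0.484, -0.0065, 0.1996]
tool_rot: [[-0.913, 0.409, 0.0], [0.409, 0.913, -0.0], [-0.0, 0.0, -1.0]]
ft_force: [1.0, 1.0, -0.9]
grip_width: 0.0846
gripper_force: 0.0
time_s: 3.2
position: [0.4834, -0.0047, 0.1995]
tool_rot: [[-0.212, 0.977, 0.0], [0.977, 0.212, -0.0], [-0.0, 0.0, -1.0]]
ft_force: [0.2, 0.0, 0.1]
grip_width: 0.0847
gripper_force: 0.0
time_s: 3.87
position: [0.4835, -0.0047, 0.1995]
tool_rot: [[0.274, 0.962, 0.0], [0.962, -0.274, -0.0], [-0.0, 0.0, -1.0]]
ft_force: [0.2, 0.2, 0.5]
grip_width: 0.0849
gripper_force: 0.0
shift cm [ 0.05 -0.06 -0.05] turn 0.005 q6 1.3
[[ 9.61857610e-01  2.58809659e-01  8.85861047e-02  5.06654150e-01]
 [-2.73549347e-01  9.11006386e-01  3.08606739e-01  7.43136797e-02]
 [-8.32102125e-04 -3.21068411e-01  9.47055639e-01  3.68562058e-01]
 [ 0.00000000e+00  0.00000000e+00  0.00000000e+00  1.00000000e+00]]
```

View pics/w1.png

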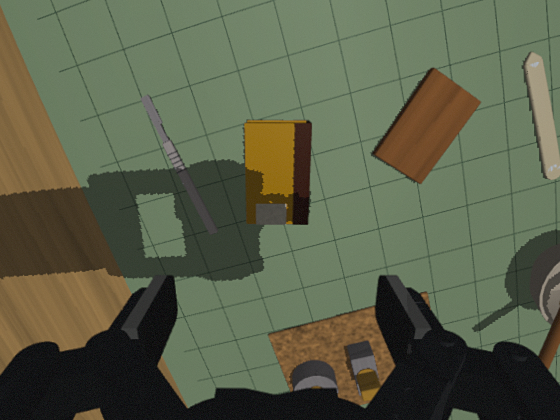

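```bash
python3 - <<'E'
from h import *
np.set_printoptions(precision=4,suppress=True)
p=optics.get_image('wrist')
w=world(p,[(246,123),(310,124),(309,224),(247,223)],.035);print(w,w.mean(0))
print(np.linalg.norm(np.diff(w,axis=0),axis=1),[np.degrees(np.arctan2(*(a-b)[::-1])) for a,b in((w[0],w[3]),(w[1],w[2]),(w[0],w[1]))])
print('press',rect(p,(3,90,40),(14,255,200),.015,(340,50,500,200)))
print(pix(p,[[.4835,-.0047,.2]]))
E
```

```text
[[ 0.4713  0.0515]
 [ 0.5279  0.0344]
 [ 0.5027 -0.0615]
 [ 0.4426 -0.0433]] [ 0.4861 -0.0047]
[0.0591 0.0992 0.0627] [np.float64(73.17580576133848), np.float64(75.2393032559176), np.float64(163.22718469838205)]
press (array([ 0.6389, -0.002 ], dtype=float32), array([62., 97.], dtype=float32), np.float32(43.08691), array([424., 125.]))
[[274.7955 251.931 ]]
```

```bash
python3 -m crank '[8.5,0,0.24,2.8,0, 8.5,0,0,2.8,0, 8.5,0,0,2.8,0, 8.5,0,0,2.8,0, 8.5,0,0,2.8,0, 8.5,0,0,2.8,0, 8.5,0,0,1.6,0, 8.5,0,0,0.8,0]' 40
python3 -m crank '[5.5,0,0,0,0, 5.5,0,0,0,0, 5.5,0,0,0,0, 5.5,0,0,0,0, 5.5,0,0,0,0, 5.5,0,0,0,0, 5.5,0,0,0,0, 5.5,0,0,0,0]' 40
python3 -m crank '[5.5,0,0,-0.5,0, 5.5,0,0,-0.5,0, 5.5,0,0,-1.5,0, 5.5,0,0,-2,0, 5.5,0,0,-2,0, 5.5,0,0,-1,0, 5.5,0,0,-0.5,0, 5.5,0,0,0,0]'
python3 - <<'E'
from h import *
p=optics.get_image('wrist'); save(p,'w2.png')
p=optics.get_image('top')
print('dry',rect(p,(0,0,95),(180,45,255),.009,(125,150,215,250)))
go(.4932,.2704,.09,82.8)
E
```

```text
time_s: 4.63
position: [0.4848, -0.0052, 0.0054]
tool_rot: [[0.276, 0.961, -0.003], [0.961, -0.276, 0.001], [-0.0, -0.003, -1.0]]
ft_force: [-0.6, -0.0, -1.1]
grip_width: 0.0851
gripper_force: 0.0
time_s: 5.3
position: [0.4858, -0.0054, 0.0076]
tool_rot: [[0.276, 0.961, 0.0], [0.961, -0.276, -0.0], [0.0, 0.0, -1.0]]
ft_force: [0.4, 0.3, -0.2]
grip_width: 0.0547
gripper_force: 0.0
time_s: 5.97
position: [0.4862, -0.0054, 0.0886]
tool_rot: [[0.276, 0.961, 0.002], [0.961, -0.276, -0.001], [0.0, 0.002, -1.0]]
ft_force: [-1.5, -0.7, -0.0]
grip_width: 0.0551
gripper_force: 0.0
dry (array([0.49312714, 0.2706925 ], dtype=float32), array([154., 193.], dtype=float32), np.float32(172.61078), array([170., 200.]))
shift cm [26.71 -6.88 -0.29] turn 1.416 q6 1.4
```

View pics/w2.png

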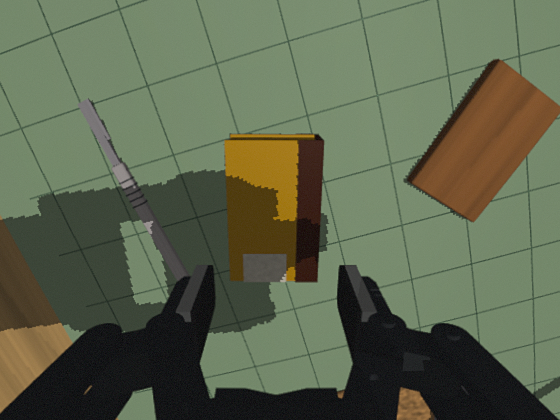

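```bash
python3 - <<'E'
from h import *
np.set_printoptions(precision=4,suppress=True)
p=optics.get_image('wrist')
w=world(p,[(225,141),(323,139),(317,282),(230,281)],.035);print(w,w.mean(0))
print(np.linalg.norm(np.diff(w,axis=0),axis=1))
s=env.observe();print(s['position'],s['grip_width'],pix(p,[s['position'],s['position']*[1,1,0]+[0,0,.035]]))
R=s['tool_rot']
for d in(-.03,.03): print(pix(p,[s['position']+R[:,1]*d+R[:,2]*-.01]))
p=optics.get_image('top'); print('box',rect(p,(15,120,60),(32,255,255),.035,(245,180,305,230)))
save(p,'t2.png')
E
```

```text
[[ 0.4695  0.0517]
 [ 0.5284  0.0361]
 [ 0.5005 -0.061 ]
 [ 0.4411 -0.0432]] [ 0.4849 -0.0041]
[0.0609 0.1011 0.062 ]
[ 0.4853 -0.0053  0.0868] 0.05481607859220473 [[274.4968 251.2833]
 [274.8775 217.0556]]
[[214.6983 259.9415]]
[[334.1638 260.0144]]
box (array([0.4671, 0.0394], dtype=float32), array([ 7., 23.], dtype=float32), np.float32(72.96997), array([257., 211.]))
```

```bash
python3 -m crank '[8.5,0,0,0,0, 8.5,0,0,0,0, 8.5,0,0,0,0, 8.5,0,0,2,0, 8.5,0,0,2,0, 8.5,0,0,2,0, 8.5,0,0,1.2,0, 8.5,0,0,0.8,0]' 40
python3 - <<'E'
from h import *
s=env.observe();print(s['position'],s['grip_width'])
E
python3 -m crank '[4,0,0,0.1,0, 4,0,0,0,0, 4,0,0,0,0, 4,0,0,0,0, 4,0,0,0,0, 4,0,0,0,0, 4,0,0,0,0, 4,0,0,0,0]' 40
python3 - <<'E'
from h import *
p=optics.get_image('wrist'); save(p,'w3.png')
p=optics.get_image('scene'); cv2.imwrite('pics/w3s.png',np.hstack([cv2.cvtColor(cv2.resize(p['color'][150:300,200:360],(400,375)),4),cv2.resize(cv2.imread('pics/w3.png'),(400,375))]))
E
```

```text
time_s: 6.83
position: [0.4851, -0.0052, 0.006]
tool_rot: [[0.276, 0.961, -0.002], [0.961, -0.276, 0.001], [-0.0, -0.002, -1.0]]
ft_force: [-0.1, 0.4, 0.3]
grip_width: 0.0848
gripper_force: 0.0
[ 0.48514171 -0.00522814  0.00600142] 0.08476207285074504
time_s: 7.5
position: [0.486, -0.0054, 0.008]
tool_rot: [[0.276, 0.961, 0.001], [0.961, -0.276, -0.0], [-0.0, 0.002, -1.0]]
ft_force: [-3.1, 0.9, 10.9]
grip_width: 0.0401
gripper_force: 5.6
```

View pics/w3s.png

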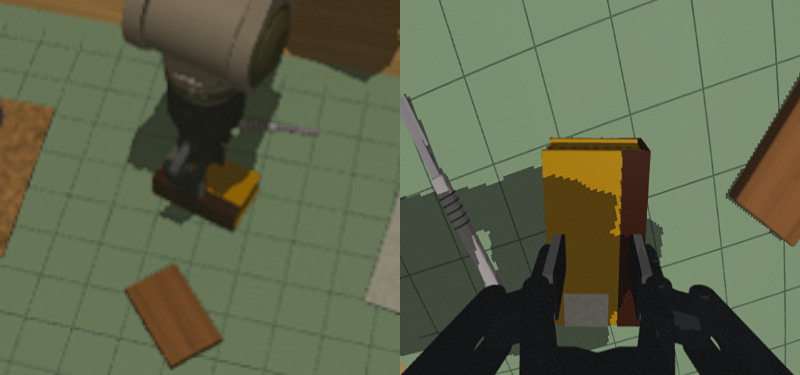

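```bash
python3 - <<'E'
from h import *
np.set_printoptions(precision=4,suppress=True)
p=optics.get_image('wrist');print(p['intrinsics'],p['distortion'])
s=env.observe();T=np.array(p['pose']);R=s['tool_rot'];pos=s['position'];print(pos, s['grip_width'])
print('cam in tool',R.T@(T[:3,3]-pos),R.T@T[:3,:3])
# tip depth along camera rays in tool frame, for w1 geometry: opening .085, tips (175,278),(378,278)
K=np.array(p['intrinsics'])
u=cv2.undistortPoints(np.array([[[175,278.]],[[378,278.]]]),K,np.array(p['distortion'])).reshape(-1,2)
C=R.T@(T[:3,3]-pos);D=np.c_[u[:,0],-u[:,1],-np.ones(2)]@(R.T@T[:3,:3]).T
for t in(np.linspace(.1,.24,8)): print(t,C+D[0]*t,C+D[1]*t)
E
```

```text
[[354.2045   0.     275.7775]
 [  0.     354.2045 206.5555]
 [  0.       0.       1.    ]] [-0.0506  0.      0.      0.      0.    ]
[ 0.486  -0.0054  0.008 ] 0.03983989326474122
cam in tool [ 0.0824  0.0007 -0.1691] [[ 0.0004  0.9471  0.3211]
 [ 1.     -0.0007  0.0007]
 [ 0.0009  0.3211 -0.9471]]
0.1 [ 0.031  -0.028  -0.0809] [ 0.031   0.0297 -0.0809]
0.12 [ 0.0207 -0.0338 -0.0633] [ 0.0208  0.0355 -0.0632]
0.14 [ 0.0105 -0.0395 -0.0457] [ 0.0105  0.0413 -0.0456]
0.16 [ 0.0002 -0.0452 -0.028 ] [ 0.0002  0.0471 -0.028 ]
0.18 [-0.0101 -0.051  -0.0104] [-0.01    0.0528 -0.0103]
0.19999999999999998 [-0.0203 -0.0567  0.0072] [-0.0203  0.0586  0.0073]
0.21999999999999997 [-0.0306 -0.0624  0.0249] [-0.0305  0.0644  0.025 ]
0.24 [-0.0409 -0.0682  0.0425] [-0.0408  0.0702  0.0426]
```

The fingers closed on top of the lid at (555,240) to (640,240) in the right-hand picture. The tips therefore stand about 25–30 mm higher than I took from the reported TCP. I'll raise, open and go about 22 mm lower.

```bash
python3 -m crank '[8.5,0,0,-0.5,0, 8.5,0,0,0,0, 8.5,0,0,0,0, 8.5,0,0,0,0, 8.5,0,0,0.7,0, 8.5,0,0,0.7,0, 8.5,0,0,0.7,0, 8.5,0,0,0.6,0]' 40
python3 -m crank '[5,0,0,0,0, 5,0,0,0,0, 5,0,0,0,0, 5,0,0,0,0, 5,0,0,0,0, 5,0,0,0,0, 5,0,0,0,0, 5,0,0,0,0]' 40
```

```text
time_s: 8.32
position: [0.4854, -0.0053, -0.0168]
tool_rot: [[0.276, 0.961, -0.001], [0.961, -0.276, 0.0], [-0.0, -0.001, -1.0]]
ft_force: [-0.3, -0.1, -0.2]
grip_width: 0.0849
gripper_force: 0.0
time_s: 8.98
position: [0.4858, -0.0054, -0.0155]
tool_rot: [[0.276, 0.961, 0.0], [0.961, -0.276, -0.0], [0.0, 0.0, -1.0]]
ft_force: [-0.4, 0.3, -2.0]
grip_width: 0.0611
gripper_force: 44.6
```

```bash
python3 -m crank '[5,0,0,-1,0, 5,0,0,-2,0, 5,0,0,-2.5,0, 5,0,0,-2.5,0, 5,0,0,-1,0, 5,1,-0.25,0,0, 5,2.4,-0.6,0,0, 5,2.7,-0.69,0,0]' 40
python3 -m crank '[5,2.7,-0.69,0,0, 5,2.7,-0.69,0,0, 5,2.7,-0.69,0,0, 5,2.7,-0.69,0,0, 5,2.7,-0.69,0,0, 5,2.7,-0.69,0,0, 5,2.7,-0.69,0,0, 5,1.7,-0.5,0,0]' 40
python3 -m crank '[5,0,0,0,0.1, 5,0,0,0,0.12, 5,0,0,0,0.12, 5,0,0,0,0.12, 5,0,0,0,0.12, 5,0,0,0,0.12, 5,0,0,0,0.12, 5,0,0,0,0.12]' 
python3 -m crank '[5,0,0,0,0.12, 5,0,0,0,0.12, 5,0,0,0,0.12, 5,0,0,0,0.09, 5,0,0,0,0.03, 5,0,0,0,0, 5,0,0,0,0, 5,0,0,0,0]' 
python3 - <<'E'
from h import *
go(.4931,.2705,-.009,82.7)
p=optics.get_image('wrist'); save(p,'w4.png')
E
```

```text
time_s: 9.65
position: [0.4874, 0.0581, 0.0737]
tool_rot: [[0.279, 0.96, -0.001], [0.96, -0.279, 0.0], [-0.0, -0.001, -1.0]]
ft_force: [-0.1, -0.3, -2.4]
grip_width: 0.0609
gripper_force: 44.7
time_s: 10.32
position: [0.4923, 0.2731, 0.073]
tool_rot: [[0.275, 0.961, -0.002], [0.961, -0.275, 0.0], [-0.0, -0.002, -1.0]]
ft_force: [0.4, -0.6, -2.0]
grip_width: 0.0618
gripper_force: 44.7
time_s: 10.98
position: [0.4925, 0.2707, 0.073]
tool_rot: [[0.941, 0.338, -0.002], [0.338, -0.941, -0.001], [-0.002, -0.0, -1.0]]
ft_force: [0.3, 0.2, -1.7]
grip_width: 0.061
gripper_force: 44.6
time_s: 11.65
position: [0.493, 0.2704, 0.0738]
tool_rot: [[0.992, -0.128, -0.001], [-0.128, -0.992, -0.0], [-0.001, 0.0, -1.0]]
ft_force: [-0.5, 0.4, -1.2]
grip_width: 0.061
gripper_force: 44.6
shift cm [ 0.01 -0.01  8.28] turn -0.0 q6 114.0
```

View pics/w4.png

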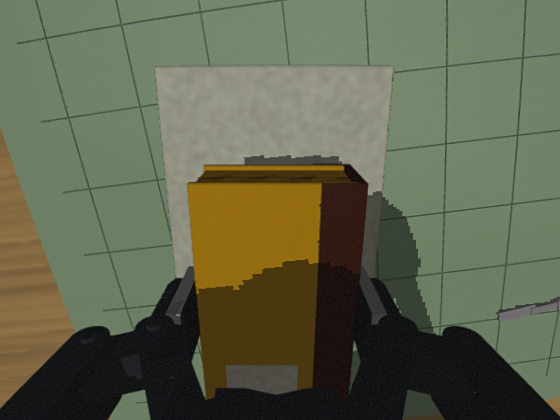

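The box is held along the board, with the spine to the right (-y) and the label toward the robot. Setting it down.

```bash
python3 -m crank '[5,0,0,1,0, 5,0,0,2,0, 5,0,0,2,0, 5,0,0,1.5,0, 5,0,0,0.9,0, 5,0,0,0.5,0, 5,0,0,0.2,0, 5,0,0,0.1,0]' 
python3 -m crank '[5,0,0,0.1,0, 5,0,0,0,0, 7,0,0,0,0, 8.5,0,0,0,0, 8.5,0,0,0,0, 8.5,0,0,0,0, 8.5,0,0,0,0, 8.5,0,0,0,0]' 
python3 -m crank '[8.5,0,0,-2,0, 8.5,0,0,-3,0, 8.5,0,0,-3,0, 8.5,0,0,-3,0, 8.5,0,0,-3,0, 8.5,0,0,-3,0, 8.5,0,0,-2,0, 8.5,0,0,0,0]' 
python3 - <<'E'
from h import *
go(.638,-.003,.2,133.1)
p=optics.get_image('top')
print('dry',rect(p,(0,0,95),(180,45,255),.009,(125,150,215,250)))
p=optics.get_image('wrist'); save(p,'w5.png')
E
```

```text
time_s: 12.37
position: [0.4938, 0.2703, -0.0075]
tool_rot: [[0.992, -0.129, 0.0], [-0.129, -0.992, 0.0], [0.0, -0.0, -1.0]]
ft_force: [0.2, 0.4, -0.7]
grip_width: 0.0613
gripper_force: 44.6
time_s: 13.03
position: [0.4936, 0.2702, -0.0085]
tool_rot: [[0.992, -0.129, 0.0], [-0.129, -0.992, 0.0], [0.0, -0.0, -1.0]]
ft_force: [-0.9, -0.1, -0.5]
grip_width: 0.0854
gripper_force: 0.0
time_s: 13.7
position: [0.4951, 0.2708, 0.186]
tool_rot: [[0.992, -0.129, 0.008], [-0.129, -0.992, 0.002], [0.008, -0.003, -1.0]]
ft_force: [0.3, 0.3, 0.5]
grip_width: 0.0854
gripper_force: 0.0
shift cm [17.7  25.31 -1.35] turn -0.881 q6 114.1
dry (array([0.53179026, 0.26580653], dtype=float32), array([114., 153.], dtype=float32), np.float32(82.45004), array([178., 180.]))
```

View pics/w5.png

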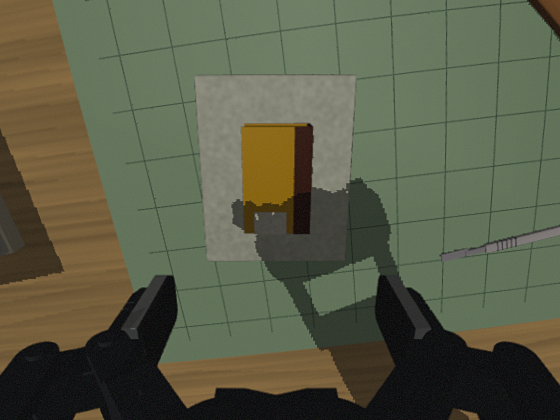

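```bash
python3 - <<'E'
from h import *
np.set_printoptions(precision=4,suppress=True)
p=optics.get_image('wrist')
A=lambda a,b:np.degrees(np.arctan2(*(a-b)[::-1]))
for c,z in(([(195,75),(356,74),(348,261),(207,261)],.009),([(242,126),(313,125),(308,234),(245,233)],.041)):
    w=world(p,c,z); print(w.mean(0),np.linalg.norm(np.diff(w,axis=0),axis=1),A(w[0],w[3]),A(w[1],w[2]))
E
python3 -m crank '[8.5,1,1.4,0,0, 8.5,2,2.9,-0.1,0, 8.5,2.3,3.3,-0.1,0, 8.5,2.4,3.3,-0.2,0, 8.5,2.4,3.3,-0.2,0, 8.5,2.4,3.3,-0.2,0, 8.5,2.4,3.3,-0.2,0, 8.5,2.2,3.2,-0.2,0]' 
python3 -m crank '[8.5,0.6,1.31,-0.15,0, 8.5,0,0,0,-0.1, 8.5,0,0,0,-0.12, 8.5,0,0,0,-0.12, 8.5,0,0,0,-0.12, 8.5,0,0,0,-0.12, 8.5,0,0,0,-0.12, 8.5,0,0,0,-0.12]' 
python3 -m crank '[8.5,0,0,0,-0.06, 8.5,0,0,0,0, 8.5,0,0,0,0, 8.5,0,0,0,0, 8.5,0,0,0,0, 8.5,0,0,0,0, 8.5,0,0,0,0, 8.5,0,0,0,0]' 
python3 - <<'E'
from h import *
p=optics.get_image('wrist'); save(p,'w6.png')
r=rect(p,(3,90,40),(14,255,200),.015); print(r)
go(*r[0],-.02,r[2]+90)
E
```

```text
[0.4932 0.2692] [0.1469 0.1898 0.1521] -7.510772723053419 -5.938719199789989
[0.4947 0.2686] [0.061  0.1015 0.0598] -7.454574244074197 -8.159849498608326
time_s: 14.52
position: [0.6324, 0.0081, 0.1916]
tool_rot: [[0.992, -0.129, -0.003], [-0.129, -0.992, 0.001], [-0.003, -0.0, -1.0]]
ft_force: [0.1, 0.7, 0.0]
grip_width: 0.0848
gripper_force: 0.0
time_s: 15.18
position: [0.6358, -0.003, 0.1933]
tool_rot: [[0.767, 0.642, -0.003], [0.642, -0.767, 0.001], [-0.002, -0.002, -1.0]]
ft_force: [0.7, -0.3, -0.8]
grip_width: 0.0848
gripper_force: 0.0
time_s: 15.85
position: [0.6364, -0.0036, 0.1949]
tool_rot: [[0.731, 0.682, -0.0], [0.682, -0.731, -0.0], [-0.0, -0.0, -1.0]]
ft_force: [-0.2, 0.1, -0.3]
grip_width: 0.0847
gripper_force: 0.0
(array([ 0.640593  , -0.00282642], dtype=float32), array([59., 98.], dtype=float32), np.float32(43.229557), array([278., 167.]))
shift cm [ 0.35  0.23 21.49] turn -0.004 q6 36.0
```

View pics/w6.png

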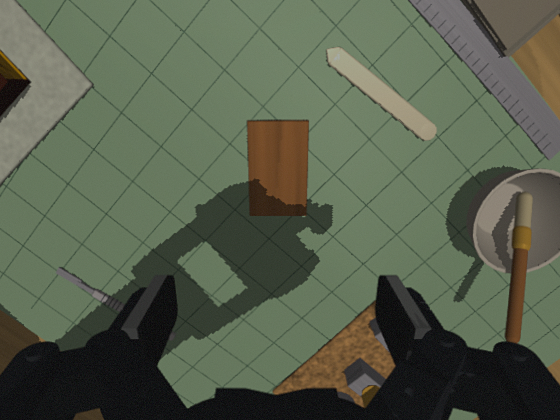

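```bash
python3 -m crank '[8.5,0.35,0.23,2.5,0, 8.5,0,0,3.2,0, 8.5,0,0,3.2,0, 8.5,0,0,3.2,0, 8.5,0,0,3.2,0, 8.5,0,0,3.2,0, 8.5,0,0,2,0, 8.5,0,0,1,0]' 
python3 -m crank '[6.6,0,0,0.2,0, 6.6,0,0,0,0, 6.6,0,0,0,0, 6.6,0,0,0,0, 6.6,0,0,0,0, 6.6,0,0,0,0, 6.6,0,0,0,0, 6.6,0,0,0,0]' 30
python3 - <<'E'
from h import *
print(env.observe()['position'],env.observe()['ft_force'])
p=optics.get_image('wrist'); save(p,'w7.png')
E
```

```text
time_s: 16.57
position: [0.6391, -0.0026, -0.0231]
tool_rot: [[0.731, 0.682, -0.004], [0.682, -0.731, 0.001], [-0.003, -0.004, -1.0]]
ft_force: [-0.4, -0.5, -0.7]
grip_width: 0.0848
gripper_force: 0.0
time_s: 17.23
position: [0.6407, -0.0029, -0.0217]
tool_rot: [[0.731, 0.682, 0.0], [0.682, -0.731, -0.0], [0.0, 0.0, -1.0]]
ft_force: [-0.1, -1.0, 0.1]
grip_width: 0.0659
gripper_force: 0.0
[ 0.64067468 -0.00290459 -0.02174597] [-0.11837523 -0.96309962  0.14759707]
```

View pics/w7.png

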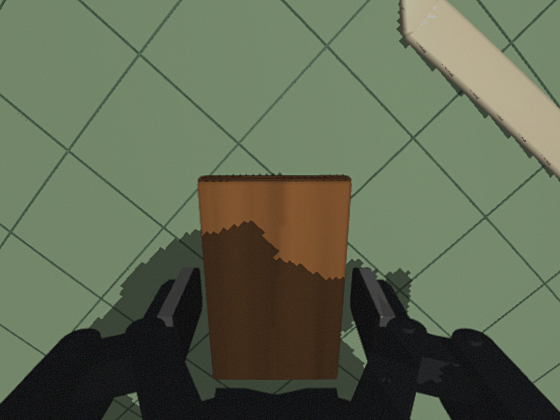

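```bash
python3 -m crank '[5,0,0,0.1,0, 5,0,0,0,0, 5,0,0,0,0, 5,0,0,0,0, 5,0,0,0,0, 5,0,0,0,0, 5,0,0,0,0, 5,0,0,0,0]' 30
python3 -m crank '[5,0,0,-0.5,0, 5,0,0,-1.5,0, 5,0,0,-2.5,0, 5,0,0,-2.5,0, 5,0,0,-2.5,0, 5,0,0,-2.5,0, 5,0,0,-1,0, 5,0,0,0,0]'
python3 - <<'E'
from h import *
go(.4945,.2695,.1,82.3)
E
```

```text
time_s: 17.95
position: [0.6408, -0.003, -0.0223]
tool_rot: [[0.731, 0.682, 0.001], [0.682, -0.731, -0.0], [0.0, 0.001, -1.0]]
ft_force: [-1.1, -0.1, 5.8]
grip_width: 0.0591
gripper_force: 31.3
time_s: 18.62
position: [0.6416, -0.003, 0.1094]
tool_rot: [[0.731, 0.682, 0.005], [0.682, -0.731, -0.001], [0.003, 0.004, -1.0]]
ft_force: [0.3, 0.2, -0.0]
grip_width: 0.0591
gripper_force: 32.9
shift cm [  7.84 -29.97   0.84] turn 0.885 q6 36.2
```

```bash
python3 -m crank '[5,0.4,-1.5,0,0, 5,0.7,-2.7,0,0, 5,0.85,-3.2,0,0, 5,0.85,-3.3,0,0, 5,0.85,-3.3,0,0, 5,0.85,-3.3,0,0, 5,0.85,-3.3,0,0, 5,0.85,-3.3,0,0]'
python3 -m crank '[5,0.85,-3.3,0,0, 5,0.79,-2.77,0,0, 5,0,0,0,0.08, 5,0,0,0,0.12, 5,0,0,0,0.12, 5,0,0,0,0.12, 5,0,0,0,0.12, 5,0,0,0,0.12]'
python3 -m crank '[5,0,0,0,0.11, 5,0,0,0,0.09, 5,0,0,0.5,0, 5,0,0,1.5,0, 5,0,0,1.5,0, 5,0,0,0.5,0, 5,0,0,0,0, 5,0,0,0,0]'
python3 - <<'E'
from h import *
go(.4945,.2695,.017,82.3)
p=optics.get_image('wrist'); save(p,'w8.png')
r=rect(p,(3,90,40),(12,255,200),.09);print(r)
E
```

```text
time_s: 19.28
position: [0.5202, 0.2158, 0.1049]
tool_rot: [[0.731, 0.682, -0.004], [0.682, -0.731, -0.001], [-0.003, -0.002, -1.0]]
ft_force: [0.6, 1.1, -0.2]
grip_width: 0.0589
gripper_force: 32.9
time_s: 19.95
position: [0.4917, 0.27, 0.1048]
tool_rot: [[0.998, 0.065, -0.004], [0.065, -0.998, -0.001], [-0.004, 0.001, -1.0]]
ft_force: [0.2, 0.1, -0.8]
grip_width: 0.059
gripper_force: 32.9
time_s: 20.62
position: [0.493, 0.2698, 0.0665]
tool_rot: [[0.992, -0.127, -0.001], [-0.127, -0.992, -0.0], [-0.001, 0.0, -1.0]]
ft_force: [0.3, 0.2, -0.9]
grip_width: 0.059
gripper_force: 32.9
shift cm [0.16 0.01 4.95] turn 0.007 q6 113.9
(array([0.46844706, 0.27247918], dtype=float32), array([66., 76.], dtype=float32), np.float32(172.54921), array([273., 323.]))
```

View pics/w8.png

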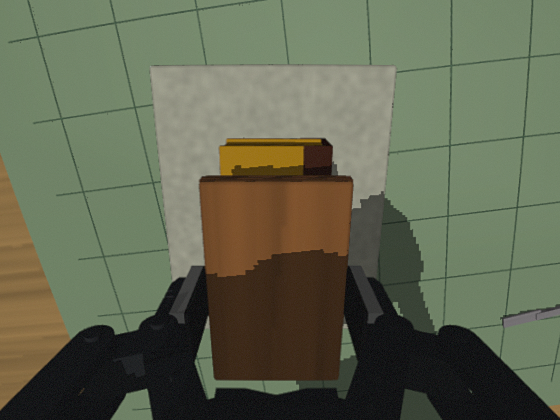

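```bash
python3 - <<'E'
from h import *
p=optics.get_image('wrist')
print(world(p,[(201,180),(352,180),(338,380),(214,380)],.104), world(p,[(221,147),(332,147)],.041))
E
```

```text
[[0.54582687 0.29169897]
 [0.53843008 0.23396539]
 [0.44018141 0.24600406]
 [0.44773497 0.30520645]] [[0.54846798 0.292837  ]
 [0.54067706 0.232054  ]]
```

```bash
python3 -m crank '[5,0.16,0,0.8,0, 5,0,0,1.2,0, 5,0,0,1.2,0, 5,0,0,0.8,0, 5,0,0,0.5,0, 5,0,0,0.3,0, 5,0,0,0.1,0, 5,0,0,0.05,0]'
python3 -m crank '[5,0,0,0.05,0, 5,0,0,0,0, 6.3,0,0,0,0, 6.6,0,0,0,0, 7,0,0,0,0, 8,0,0,0,0, 8.5,0,0,0,0, 8.5,0,0,0,0]'
python3 -m crank '[8.5,0,0,-1,0, 8.5,0,0,-3,0, 8.5,0,0,-3,0, 8.5,0,0,-3,0, 8.5,0,0,-3,0, 8.5,0,0,-3,0, 8.5,0,0,-1.5,0, 8.5,0,0,0,0]'
python3 - <<'E'
from h import *
go(.579,-.258,.2,0)
p=optics.get_image('wrist'); save(p,'w9.png')
r=rect(p,(3,90,40),(13,255,200),.053);print(r)
E
```

```text
time_s: 21.38
position: [0.4952, 0.2696, 0.0176]
tool_rot: [[0.992, -0.129, 0.001], [-0.129, -0.992, 0.0], [0.0, -0.0, -1.0]]
ft_force: [0.1, -0.1, -1.3]
grip_width: 0.0587
gripper_force: 32.9
time_s: 22.05
position: [0.495, 0.2695, 0.017]
tool_rot: [[0.992, -0.129, 0.0], [-0.129, -0.992, -0.0], [0.0, -0.0, -1.0]]
ft_force: [0.3, 0.2, -0.6]
grip_width: 0.0851
gripper_force: 0.0
time_s: 22.72
position: [0.4962, 0.27, 0.1966]
tool_rot: [[0.992, -0.129, 0.008], [-0.129, -0.992, 0.002], [0.007, -0.003, -1.0]]
ft_force: [1.4, 0.2, 0.6]
grip_width: 0.0849
gripper_force: 0.0
shift cm [15.   51.29 -0.4 ] turn 1.442 q6 113.9
(array([0.49631363, 0.26878655], dtype=float32), array([ 59., 100.], dtype=float32), np.float32(172.7182), array([276., 180.]))
```

View pics/w9.png

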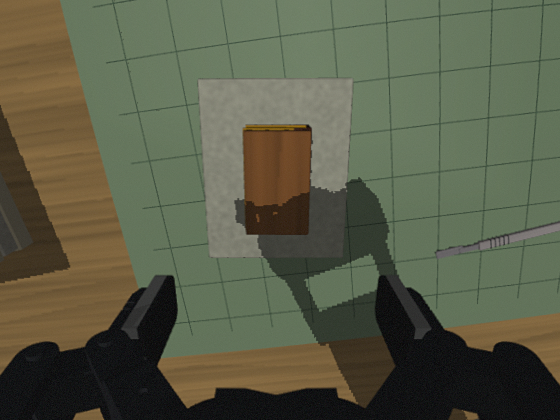

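Press board sits square on the lid. Now to the weights.

```bash
python3 -m crank '[8.5,0.5,1.8,0,0, 8.5,1,3.5,0,0, 8.5,1.05,3.6,0,0, 8.5,1.05,3.6,0,0, 8.5,1.05,3.6,0,0, 8.5,1.05,3.6,0,0, 8.5,1.05,3.6,0,0, 8.5,1.05,3.6,0,0]'
python3 -m crank '[8.5,1.05,3.6,0,0, 8.5,1.05,3.6,0,0, 8.5,1.05,3.6,0,0, 8.5,1.05,3.6,0,0, 8.5,1.05,3.6,0,0, 8.5,1.05,3.6,0,0, 8.5,1,3.2,0,0, 8.5,0.4,1.2,0,0]'
python3 -m crank '[8.5,0,0,0,0, 8.5,0,0,0,0, 8.5,0,0,0,0, 6,0,0,0,0, 6,0,0,0,0, 4,0,0,0,0, 4,0,0,0,0, 4,0,0,0,0]'
python3 - <<'E'
from h import *
p=optics.get_image('wrist'); save(p,'w10.png')
go(.579,-.258,.1,85)
E
```

```text
time_s: 23.43
position: [0.537, -0.009, 0.1909]
tool_rot: [[0.992, -0.129, -0.002], [-0.129, -0.992, 0.001], [-0.002, -0.0, -1.0]]
ft_force: [1.0, -0.3, -0.2]
grip_width: 0.0853
gripper_force: 0.0
time_s: 24.1
position: [0.5799, -0.279, 0.1899]
tool_rot: [[0.991, -0.132, -0.002], [-0.132, -0.991, 0.001], [-0.002, -0.0, -1.0]]
ft_force: [-0.5, 0.1, -0.4]
grip_width: 0.0847
gripper_force: 0.0
time_s: 24.77
position: [0.5806, -0.2747, 0.1921]
tool_rot: [[0.992, -0.128, 0.0], [-0.128, -0.992, -0.0], [0.0, 0.0, -1.0]]
ft_force: [1.3, -0.2, 0.4]
grip_width: 0.0401
gripper_force: 0.0
shift cm [-0.37 -1.65  9.2 ] turn -0.042 q6 61.5
```

View pics/w10.png

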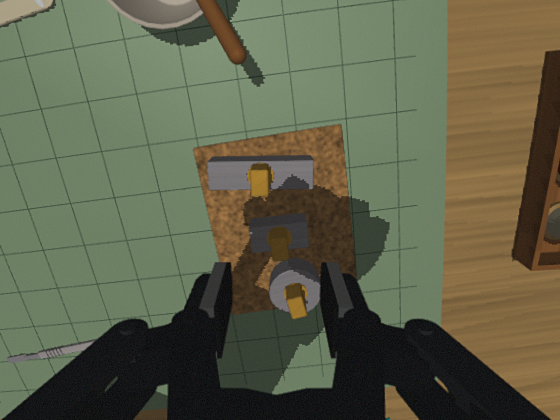

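```bash
cat >> h.py <<'E'
def A(a,b): return np.degrees(np.arctan2(*(a-b)[::-1]))
E
python3 - <<'E'
from h import *
p=optics.get_image('wrist')
w=world(p,[(209,163),(313,162),(313,188),(209,189)],.036);print(w.mean(0),np.linalg.norm(np.diff(w,axis=0),axis=1),A(w[0],w[1]),A(w[3],w[2]))
w=world(p,[(250,170),(271,170),(271,197),(250,197)],.064);print(w.mean(0),np.linalg.norm(np.diff(w,axis=0),axis=1))
cv2.imwrite('pics/w10c.png',cv2.cvtColor(cv2.resize(p['color'][145:325,190:350],(640,600),interpolation=2),4)) if 0 else cv2.imwrite('pics/w10c.png',cv2.resize(cv2.cvtColor(p['color'],4)[140:330,190:350],None,fx=3.1,fy=3.1,interpolation=2))
E
```

```text
[ 0.58580391 -0.26177284] [0.09697277 0.02514785 0.09929682] 83.17677390561131 83.21059968593893
[ 0.58542465 -0.26248996] [0.01799432 0.0242129  0.01844823]
```

View pics/w10c.png

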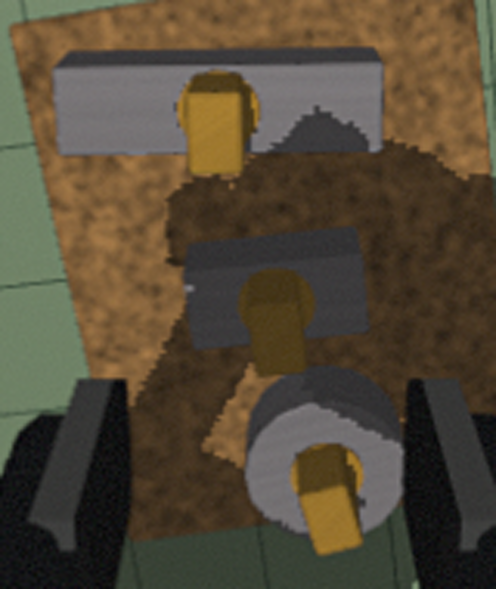

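```bash
python3 - <<'E'
from h import *
p=optics.get_image('wrist')
L=lambda c:np.array(c)/3.1+[190,140]
for n,c,z in(('longB',[(55,67),(382,62),(382,150),(58,155)],.036),('longG',[(187,93),(243,93),(241,176),(189,176)],.064),('shB',[(187,268),(363,253),(368,330),(195,348)],.036),('shG',[(252,310),(298,306),(304,373),(258,376)],.064),('rG',[(304,492),(350,484),(363,544),(319,555)],.064)):
    w=world(p,L(c),z);print(n,w.mean(0).round(4),np.linalg.norm(np.diff(w,axis=0),axis=1).round(4),A(w[0],w[1]).round(1),A(w[3],w[2]).round(1),'perp',(A(w[0],w[3])+90).round(1))
go(.5857,-.2617,.0,83)
E
```

```text
longB [ 0.5863 -0.2617] [0.0982 0.0274 0.0999] 83.5 83.6 perp 81.1
longG [ 0.5856 -0.2616] [0.0155 0.024  0.0147] 82.6 82.6 perp 82.7
shB [ 0.5212 -0.2716] [0.0562 0.027  0.0568] 87.9 89.2 perp 86.6
shG [ 0.5201 -0.2712] [0.0136 0.0222 0.0139] 88.1 86.8 perp 87.1
rG [ 0.4559 -0.2811] [0.0147 0.023  0.0147] 94.1 99.3 perp 94.8
shift cm [ 0.34 -1.38 19.2 ] turn -0.007 q6 61.5
```

```bash
python3 -m crank '[4.5,0.35,-1.38,1.5,0, 4.5,0,0,2.8,0, 4.5,0,0,3,0, 4.5,0,0,3,0, 4.5,0,0,3,0, 4.5,0,0,2.5,0, 4.5,0,0,1.5,0, 4.5,0,0,0.5,0]' 60
python3 -m crank '[1,0,0,0,0, 1,0,0,0,0, 1,0,0,0,0, 1,0,0,0,0, 1,0,0,0,0, 1,0,0,0,0, 1,0,0,0,0, 1,0,0,0,0]'
python3 - <<'E'
from h import *
p=optics.get_image('wrist'); cv2.imwrite('pics/w11.png',cv2.resize(cv2.cvtColor(p['color'],4),(420,315)))
E
```

```text
time_s: 25.58
position: [0.5846, -0.2611, 0.0111]
tool_rot: [[0.992, -0.129, -0.004], [-0.129, -0.992, 0.003], [-0.004, -0.002, -1.0]]
ft_force: [0.6, 0.2, 1.0]
grip_width: 0.0451
gripper_force: 0.0
time_s: 26.25
position: [0.5865, -0.2623, 0.0154]
tool_rot: [[0.992, -0.129, 0.002], [-0.129, -0.992, -0.002], [0.003, 0.001, -1.0]]
ft_force: [0.2, 0.8, 7.6]
grip_width: 0.0148
gripper_force: 61.1
```

View pics/w11.png

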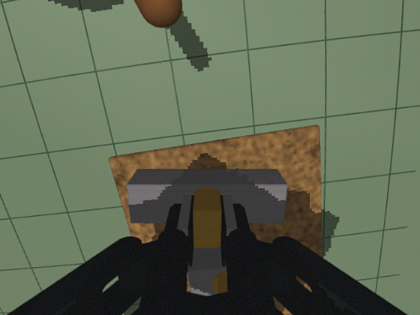

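The long weight is gripped by its brass grip at picture centre (207,225). I've used all 14 views, so from here on I check by measured numbers only.

```bash
python3 -m crank '[1,0,0,-0.5,0, 1,0,0,-1,0, 1,0,0,-2,0, 1,0,0,-2.5,0, 1,0,0,-2.5,0, 1,0,0,-1.5,0, 1,0,0,0,0, 1,0,0,0,0]' 80
python3 -c "
from h import *
go(.488,.222,.1,172.4)"
```

```text
time_s: 26.97
position: [0.5855, -0.2616, 0.1139]
tool_rot: [[0.992, -0.129, -0.0], [-0.129, -0.992, -0.0], [-0.0, 0.0, -1.0]]
ft_force: [-0.4, -0.1, -8.0]
grip_width: 0.0146
gripper_force: 78.7
shift cm [-15.9  -46.7    1.39] turn -1.567 q6 62.8
```

```bash
python3 -m crank '[1,-0.6,-1.7,0,0, 1,-1.15,-3.4,0,0, 1,-1.15,-3.4,0,0, 1,-1.15,-3.4,0,0, 1,-1.15,-3.4,0,0, 1,-1.15,-3.4,0,0, 1,-1.15,-3.4,0,0, 1,-1.15,-3.4,0,0]'
python3 -m crank '[1,-1.15,-3.4,0,0, 1,-1.15,-3.4,0,0, 1,-1.15,-3.4,0,0, 1,-1.15,-3.4,0,0, 1,-1.15,-3.4,0,0, 1,-1,-2.8,0,0, 1,-0.5,-1.4,0,0, 1,0,0,0,-0.06]'
python3 -m crank '[1,0,0,0,-0.12, 1,0,0,0,-0.12, 1,0,0,0,-0.12, 1,0,0,0,-0.12, 1,0,0,0,-0.12, 1,0,0,0,-0.12, 1,0,0,0,-0.12, 1,0,0,0,-0.12]'
python3 -m crank '[1,0,0,0,-0.12, 1,0,0,0,-0.12, 1,0,0,0,-0.12, 1,0,0,0,-0.12, 1,0,0,0,-0.06, 1,0,0,0,0, 1,0,0,0,0, 1,0,0,0,0]'
python3 - <<'E'
from h import *
go(.488,.222,.0165,172.4)
p=optics.get_image('wrist'); save(p,'w12.png')
print(rect(p,(3,90,40),(13,255,200),.053))
p=optics.get_image('top'); print(rect(p,(3,90,40),(13,255,200),.053,(130,150,215,245)))
E
```

```text
time_s: 27.63
position: [0.5311, 0.004, 0.1122]
tool_rot: [[0.992, -0.129, -0.004], [-0.129, -0.992, 0.001], [-0.004, -0.0, -1.0]]
ft_force: [0.4, -0.5, -6.7]
grip_width: 0.0142
gripper_force: 79.0
time_s: 28.3
position: [0.486, 0.2246, 0.1121]
tool_rot: [[0.998, -0.066, -0.004], [-0.066, -0.998, 0.0], [-0.004, 0.0, -1.0]]
ft_force: [-0.8, -0.2, -6.5]
grip_width: 0.0141
gripper_force: 79.3
time_s: 28.97
position: [0.4871, 0.2215, 0.1121]
tool_rot: [[0.624, 0.781, -0.004], [0.781, -0.624, -0.001], [-0.003, -0.002, -1.0]]
ft_force: [0.2, -0.6, -7.4]
grip_width: 0.0146
gripper_force: 79.3
time_s: 29.63
position: [0.4878, 0.2217, 0.1131]
tool_rot: [[0.142, 0.99, -0.002], [0.99, -0.142, -0.0], [-0.001, -0.002, -1.0]]
ft_force: [0.4, 0.4, -6.4]
grip_width: 0.0145
gripper_force: 79.3
shift cm [0.04 0.03 9.66] turn -0.009 q6 19.9
(array([0.4950628, 0.2693962], dtype=float32), array([59., 98.], dtype=float32), np.float32(172.65419), array([259., 135.]))
(array([0.45613918, 0.29519397], dtype=float32), array([14., 22.], dtype=float32), np.float32(46.738266), array([156., 212.]))
```

```bash
python3 - <<'E'
from h import *
p=optics.get_image('wrist')
s=env.observe();R=s['tool_rot'];P=s['position']
q=pix(p,[P+R@[sx*.014,sy*.05,0]+[0,0,.0206-h] for h in(0,.028) for sx in(1,-1) for sy in(-1,1)]);print(q.round(0).tolist())
im=p['color']
for c in (int(q[0,0]*.7+q[1,0]*.3),int(q[0,0]*.25+q[1,0]*.75)): print(c,[(r,*map(int,im[r,c])) for r in range(165,262,4)])
E
```

```text
[[166.0, 243.0], [383.0, 244.0], [172.0, 296.0], [377.0, 296.0], [182.0, 221.0], [368.0, 222.0], [186.0, 268.0], [364.0, 268.0]]
231 [(165, 102, 67, 39), (169, 64, 42, 26), (173, 56, 37, 21), (177, 59, 41, 25), (181, 60, 40, 19), (185, 61, 41, 24), (189, 79, 79, 72), (193, 77, 77, 70), (197, 76, 77, 70), (201, 78, 78, 71), (205, 83, 84, 75), (209, 81, 79, 74), (213, 80, 82, 75), (217, 82, 82, 74), (221, 78, 78, 72), (225, 55, 53, 55), (229, 58, 56, 59), (233, 53, 54, 54), (237, 57, 56, 55), (241, 56, 57, 57), (245, 59, 58, 58), (249, 66, 63, 64), (253, 63, 61, 61), (257, 64, 64, 65), (261, 64, 63, 63)]
329 [(165, 130, 87, 48), (169, 130, 86, 48), (173, 124, 83, 47), (177, 126, 83, 47), (181, 129, 84, 46), (185, 119, 74, 37), (189, 153, 153, 136), (193, 155, 155, 139), (197, 153, 155, 138), (201, 159, 159, 142), (205, 159, 159, 143), (209, 156, 156, 138), (213, 160, 159, 142), (217, 153, 153, 135), (221, 151, 151, 135), (225, 58, 61, 57), (229, 63, 62, 64), (233, 62, 61, 63), (237, 64, 64, 64), (241, 62, 59, 61), (245, 80, 78, 80), (249, 124, 120, 123), (253, 125, 121, 122), (257, 126, 124, 126), (261, 65, 64, 65)]
```

```bash
python3 -m crank '[1,0.09,0.08,1,-0.012, 1,0,0,2,0, 1,0,0,2.2,0, 1,0,0,2,0, 1,0,0,1.2,0, 1,0,0,0.6,0, 1,0,0,0.3,0, 1,0,0,0.15,0]'
python3 -m crank '[1,0,0,0.1,0, 1,0,0,0.05,0, 1,0,0,0,0, 1.5,0,0,0,0, 2,0,0,0,0, 2.6,0,0,0,0, 3,0,0,0,0, 3,0,0,0,0]'
```

```text
time_s: 30.45
position: [0.4894, 0.2226, 0.0192]
tool_rot: [[0.128, 0.992, 0.0], [0.992, -0.128, 0.0], [0.0, 0.0, -1.0]]
ft_force: [-0.0, 0.2, -6.3]
grip_width: 0.0143
gripper_force: 79.2
time_s: 31.12
position: [0.4896, 0.2227, 0.0185]
tool_rot: [[0.128, 0.992, 0.001], [0.992, -0.128, 0.0], [0.0, 0.001, -1.0]]
ft_force: [0.2, 0.2, -0.5]
grip_width: 0.03
gripper_force: 0.0
```

```bash
python3 -m crank '[3,0,0,-0.5,0, 3,0,0,-2,0, 3,0,0,-3,0, 3,0,0,-3,0, 3,0,0,-3,0, 3,0,0,-2,0, 3,0,0,0,0, 3,0,0,0,0]'
python3 - <<'E'
from h import *
p=optics.get_image('wrist')
r=rect(p,(3,90,40),(13,255,200),.053);print(r)
c=r[0];a=np.radians(172.6);ey=np.array([np.cos(a),np.sin(a)]);ex=np.array([ey[1],-ey[0]]); print(ex)
for yy in(-.035,.035):
    print(yy)
    for x in np.arange(-.072,-.026,.002):
        u=pix(p,[[*(c+ex*x+ey*yy),.037]])[0]; print(round(x,3),u.round(0),p['color'][int(round(u[1])),int(round(u[0]))],end='; ')
save(p,'w13.png')
E
```

```text
time_s: 31.78
position: [0.4895, 0.2227, 0.1541]
tool_rot: [[0.128, 0.992, 0.003], [0.992, -0.128, 0.001], [0.001, 0.002, -1.0]]
ft_force: [-0.8, -0.9, -0.1]
grip_width: 0.0298
gripper_force: 0.0
(array([0.4950866 , 0.26932177], dtype=float32), array([59., 97.], dtype=float32), np.float32(172.6891), array([259., 139.]))
[0.1287956  0.99167116]
-0.035
-0.072 [315. 218.] [114 133 104]; -0.07 [315. 216.] [116 134 106]; -0.068 [315. 214.] [114 132 105]; -0.066 [315. 211.] [115 132 105]; -0.064 [315. 209.] [111 129 102]; -0.062 [315. 207.] [144 143 127]; -0.06 [315. 205.] [118 115 117]; -0.058 [316. 203.] [119 115 116]; -0.056 [316. 200.] [118 116 116]; -0.054 [316. 198.] [117 114 117]; -0.052 [316. 196.] [121 117 118]; -0.05 [316. 194.] [119 115 118]; -0.048 [316. 191.] [121 117 119]; -0.046 [316. 189.] [121 118 119]; -0.044 [316. 187.] [121 118 120]; -0.042 [316. 184.] [125 122 124]; -0.04 [316. 182.] [121 116 120]; -0.038 [316. 180.] [118 115 117]; -0.036 [316. 177.] [124 121 124]; -0.034 [317. 175.] [79 73 72]; -0.032 [317. 173.] [118  77  41]; -0.03 [317. 170.] [117  78  44]; -0.028 [317. 168.] [118  77  42]; 0.035
-0.072 [234. 218.] [54 63 49]; -0.07 [234. 216.] [56 65 51]; -0.068 [234. 214.] [55 64 51]; -0.066 [234. 211.] [55 64 49]; -0.064 [233. 209.] [39 46 35]; -0.062 [233. 207.] [70 72 64]; -0.06 [233. 205.] [57 54 54]; -0.058 [233. 202.] [59 56 56]; -0.056 [233. 200.] [59 56 57]; -0.054 [233. 198.] [57 55 58]; -0.052 [233. 196.] [57 55 56]; -0.05 [233. 193.] [56 56 55]; -0.048 [233. 191.] [60 57 58]; -0.046 [233. 189.] [57 56 56]; -0.044 [233. 187.] [58 55 59]; -0.042 [233. 184.] [57 57 57]; -0.04 [232. 182.] [55 53 54]; -0.038 [232. 180.] [55 54 57]; -0.036 [232. 177.] [59 59 60]; -0.034 [232. 175.] [51 46 46]; -0.032 [232. 173.] [57 39 21]; -0.03 [232. 170.] [58 40 21]; -0.028 [232. 168.] [58 38 25];
```

```bash
python3 -c "
from h import *
go(.5206,-.2714,.16,87.5)"
```

```text
shift cm [-48.58   9.44  -0.72] turn 1.486 q6 19.2
```

```bash
python3 -m crank '[3,-1.7,0.3,-0.1,0, 3,-3.5,0.68,-0.1,0, 3,-3.5,0.68,-0.1,0, 3,-3.5,0.68,-0.1,0, 3,-3.5,0.68,-0.1,0, 3,-3.5,0.68,-0.1,0, 3,-3.5,0.68,-0.1,0, 3,-3.5,0.68,0,0]'
python3 -m crank '[4,-3.5,0.68,0,0, 4,-3.5,0.68,0,0, 4,-3.5,0.68,0,0, 4,-3.5,0.68,0,0, 4,-3.5,0.68,0,0, 4,-3.5,0.68,0,0, 4,-1.38,0.3,0,0, 4,0,0,0,0.06]'
python3 -m crank '[4,0,0,0,0.12, 4,0,0,0,0.12, 4,0,0,0,0.12, 4,0,0,0,0.12, 4,0,0,0,0.12, 4,0,0,0,0.12, 4,0,0,0,0.12, 4,0,0,0,0.12]'
python3 -m crank '[4,0,0,0,0.12, 4,0,0,0,0.12, 4,0,0,0,0.12, 4,0,0,0,0.1, 4,0,0,0,0, 4,0,0,0,0, 4,0,0,0,0, 4,0,0,0,0]'
python3 - <<'E'
from h import *
go(.5206,-.2714,.014,87.5)
p=optics.get_image('wrist'); save(p,'w14.png')
s=env.observe();print(s['position'])
# brass pixels at grip-top height
print(rect(p,(14,110,30),(28,255,255),.064,(200,60,360,260)))
print(pix(p,[[.5206,-.2714,.064],[.4555,-.281,.064]]))
E
```

```text
time_s: 32.5
position: [0.5052, -0.0453, 0.1589]
tool_rot: [[0.128, 0.992, -0.002], [0.992, -0.128, 0.001], [0.0, -0.002, -1.0]]
ft_force: [0.9, 0.3, -0.5]
grip_width: 0.0301
gripper_force: 0.0
time_s: 33.17
position: [0.5202, -0.2743, 0.158]
tool_rot: [[0.19, 0.982, -0.002], [0.982, -0.19, 0.001], [0.001, -0.002, -1.0]]
ft_force: [-1.2, 0.1, -0.7]
grip_width: 0.0398
gripper_force: 0.0
time_s: 33.83
position: [0.5205, -0.2705, 0.1586]
tool_rot: [[0.914, 0.405, -0.002], [0.405, -0.914, 0.002], [-0.001, -0.003, -1.0]]
ft_force: [0.8, 0.3, 0.2]
grip_width: 0.04
gripper_force: 0.0
time_s: 34.5
position: [0.5207, -0.2711, 0.1596]
tool_rot: [[0.999, -0.035, -0.001], [-0.035, -0.999, 0.0], [-0.001, -0.0, -1.0]]
ft_force: [-0.3, 0.2, -0.5]
grip_width: 0.0399
gripper_force: 0.0
shift cm [-1.000e-02  4.000e-02  1.456e+01] turn 0.009 q6 53.0
[ 0.52078373 -0.27118688  0.15971534]
(array([ 0.5401793, -0.2733609], dtype=float32), array([123., 152.], dtype=float32), np.float32(1.3147547), array([281., 165.]))
[[275.60675783 198.51613957]
 [289.65410012 271.69694626]]
```

```bash
python3 -m crank '[4,0,0.04,1.5,0, 4,0,0,2.5,0, 4,0,0,2.8,0, 4,0,0,2.8,0, 4,0,0,2.2,0, 4,0,0,1.3,0, 4,0,0,0.7,0, 4,0,0,0.35,0]' 60
python3 -m crank '[1,0,0,0,0, 1,0,0,0,0, 1,0,0,0,0, 1,0,0,0,0, 1,0,0,0,0, 1,0,0,0,0, 1,0,0,0,0, 1,0,0,0,0]' 60
python3 -m crank '[1,0,0,-0.5,0, 1,0,0,-1,0, 1,0,0,-2,0, 1,0,0,-2.5,0, 1,0,0,-2.5,0, 1,0,0,-1.5,0, 1,0,0,0,0, 1,0,0,0,0]' 80
python3 -c "
from h import *
go(.4291,.2785,.1,82.65)"
```

```text
time_s: 35.22
position: [0.5206, -0.2715, 0.0176]
tool_rot: [[0.999, -0.037, -0.001], [-0.037, -0.999, 0.001], [-0.001, -0.001, -1.0]]
ft_force: [0.2, 0.5, 0.2]
grip_width: 0.04
gripper_force: 0.0
time_s: 35.88
position: [0.5214, -0.2721, 0.0194]
tool_rot: [[0.999, -0.037, 0.002], [-0.037, -0.999, -0.001], [0.002, 0.001, -1.0]]
ft_force: [1.0, 0.4, 6.1]
grip_width: 0.0147
gripper_force: 60.9
time_s: 36.55
position: [0.5206, -0.2716, 0.1186]
tool_rot: [[0.999, -0.037, 0.0], [-0.037, -0.999, -0.0], [0.0, 0.0, -1.0]]
ft_force: [-0.7, -0.0, -5.0]
grip_width: 0.0143
gripper_force: 78.6
shift cm [-11.19 -54.63   1.85] turn 0.091 q6 53.0
```

```bash
python3 -m crank '[1,-0.35,-1.7,0,0, 1,-0.7,-3.4,0,0, 1,-0.7,-3.4,0,0, 1,-0.7,-3.4,0,0, 1,-0.7,-3.4,0,0, 1,-0.7,-3.4,0,0, 1,-0.7,-3.4,0,0, 1,-0.7,-3.4,0,0]'
python3 -m crank '[1,-0.7,-3.4,0,0, 1,-0.7,-3.4,0,0, 1,-0.7,-3.4,0,0, 1,-0.7,-3.4,0,0, 1,-0.7,-3.4,0,0, 1,-0.7,-3.4,0,0, 1,-0.7,-3.4,0,0, 1,-0.7,-3.4,0,0]'
python3 -m crank '[1,-0.35,-1.9,0,0, 1,0,0,0,0.04, 1,0,0,0,0.05, 1,0,0,0,0, 1,0,0,0,0, 1,0,0,0,0, 1,0,0,0,0, 1,0,0,0,0]'
python3 - <<'E'
from h import *
go(.4288,.278,.02,82.65)
p=optics.get_image('wrist'); save(p,'w15.png')
s=env.observe();R=s['tool_rot'];P=s['position'];print(rect(p,(3,90,40),(13,255,200),.053))
q=pix(p,[P+R@[sx*.014,sy*.029,0]+[0,0,.0170-h] for h in(0,.028) for sx in(1,-1) for sy in(-1,1)]);print(q.round(0).tolist())
im=p['color']
for c in (int(q[0,0]*.85+q[1,0]*.15),int(q[0,0]*.15+q[1,0]*.85)): print(c,[(r,*map(int,im[r,c])) for r in range(195,275,3)])
E
```

```text
time_s: 37.22
position: [0.4762, -0.0132, 0.1169]
tool_rot: [[0.999, -0.038, -0.003], [-0.038, -0.999, 0.001], [-0.003, -0.001, -1.0]]
ft_force: [0.5, -0.3, -4.4]
grip_width: 0.014
gripper_force: 78.7
time_s: 37.88
position: [0.4304, 0.2603, 0.1169]
tool_rot: [[0.999, -0.037, -0.003], [-0.037, -0.999, -0.001], [-0.003, 0.001, -1.0]]
ft_force: [0.9, 0.8, -3.7]
grip_width: 0.0142
gripper_force: 78.7
time_s: 38.55
position: [0.4292, 0.2778, 0.1182]
tool_rot: [[0.992, -0.127, -0.0], [-0.127, -0.992, -0.0], [-0.0, 0.0, -1.0]]
ft_force: [-0.3, 0.7, -3.4]
grip_width: 0.014
gripper_force: 79.0
shift cm [-0.04 -0.01  9.82] turn 0.001 q6 116.9
(array([0.49513122, 0.26904356], dtype=float32), array([60., 98.], dtype=float32), np.float32(172.62918), array([269.,  92.]))
[[213.0, 242.0], [336.0, 242.0], [216.0, 293.0], [333.0, 293.0], [222.0, 221.0], [328.0, 221.0], [224.0, 266.0], [326.0, 266.0]]
231 [(195, 143, 142, 127), (198, 143, 142, 127), (201, 137, 138, 123), (204, 136, 137, 121), (207, 141, 141, 125), (210, 143, 144, 128), (213, 142, 142, 127), (216, 147, 149, 132), (219, 74, 75, 68), (2
[... 178 characters left out ...]
9, 116, 114, 114), (252, 115, 110, 113), (255, 116, 113, 114), (258, 116, 114, 115), (261, 117, 114, 116), (264, 52, 51, 53), (267, 61, 56, 59), (270, 58, 56, 59), (273, 33, 35, 38)]
317 [(195, 69, 68, 62), (198, 73, 72, 66), (201, 73, 73, 66), (204, 74, 74, 67), (207, 71, 70, 66), (210, 73, 71, 67), (213, 73, 74, 67), (216, 71, 74, 68), (219, 72, 72, 66), (222, 59, 57, 57), (225, 62, 60, 61), (228, 62, 60, 60), (231, 54, 50, 53), (234, 50, 47, 49), (237, 53, 50, 54), (240, 53, 50, 51), (243, 59, 56, 59), (246, 60, 58, 60), (249, 60, 59, 60), (252, 57, 56, 58), (255, 61, 57, 59), (258, 57, 56, 56), (261, 61, 60, 61), (264, 59, 59, 60), (267, 59, 57, 59), (270, 58, 55, 57), (273, 18, 16, 23)]
```

```bash
python3 -m crank '[1,-0.14,0,1,0, 1,0,0,2,0, 1,0,0,2.2,0, 1,0,0,2,0, 1,0,0,1.2,0, 1,0,0,0.6,0, 1,0,0,0.4,0, 1,0,0,0.2,0]'
python3 -m crank '[1,0,0,0.1,0, 1,0,0,0.1,0, 1,0,0,0,0, 1.6,0,0,0,0, 2,0,0,0,0, 2.6,0,0,0,0, 3,0,0,0,0, 3,0,0,0,0]'
python3 -m crank '[3,0,0,-0.5,0, 3,0,0,-2,0, 3,0,0,-3,0, 3,0,0,-3,0, 3,0,0,-3,0, 3,0,0,-2,0, 3,0,0,0,0, 3,0,0,0,0]'
python3 - <<'E'
from h import *
p=optics.get_image('wrist');save(p,'w16.png')
r=rect(p,(3,90,40),(13,255,200),.053);print(r)
c=r[0];a=np.radians(172.6);ey=np.array([np.cos(a),np.sin(a)]);ex=np.array([ey[1],-ey[0]])
def scan(f,vals):
    for v in vals:
        u=pix(p,[[*(c+f(v)),.037]])[0]; print(round(v,3),*p['color'][int(round(u[1])),int(round(u[0]))],end='; ')
    print()
for xx in(-.018,.018): scan(lambda v:ex*xx+ey*v,np.arange(.046,.09,.002))
print('ends');scan(lambda v:ex*v+ey*.066,np.arange(-.036,.037,.002))
go(.4558,-.281,.1,95)
E
```

```text
time_s: 39.27
position: [0.4281, 0.2783, 0.0224]
tool_rot: [[0.992, -0.127, 0.0], [-0.127, -0.992, 0.0], [0.0, -0.0, -1.0]]
ft_force: [0.8, 1.0, -3.5]
grip_width: 0.0145
gripper_force: 78.9
time_s: 39.93
position: [0.428, 0.2784, 0.0207]
tool_rot: [[0.992, -0.127, 0.001], [-0.127, -0.992, 0.0], [0.001, -0.0, -1.0]]
ft_force: [-0.1, 0.0, -0.1]
grip_width: 0.0298
gripper_force: 0.0
time_s: 40.6
position: [0.4281, 0.2784, 0.1565]
tool_rot: [[0.992, -0.127, 0.002], [-0.127, -0.992, 0.001], [0.002, -0.001, -1.0]]
ft_force: [-0.1, 0.9, 0.2]
grip_width: 0.0299
gripper_force: 0.0
(array([0.49483025, 0.2689353 ], dtype=float32), array([59., 97.], dtype=float32), np.float32(172.73688), array([274., 101.]))
0.046 114 75 42; 0.048 113 74 40; 0.05 118 80 46; 0.052 72 54 43; 0.054 107 106 106; 0.056 120 116 117; 0.058 118 114 115; 0.06 117 113 115; 0.062 120 114 117; 0.064 118 115 115; 0.066 116 113 115; 0.068 116 113 114; 0.07 115 111 113; 0.072 119 114 115; 0.074 64 63 63; 0.076 55 56 56; 0.078 58 55 57; 0.08 56 54 55; 0.082 67 69 62; 0.084 69 71 64; 0.086 57 66 52; 0.088 57 66 52; 
0.046 117 76
[... 437 characters left out ...]
4 144 128; -0.03 145 144 127; -0.028 107 104 104; -0.026 115 112 113; -0.024 118 116 116; -0.022 114 111 112; -0.02 115 111 114; -0.018 116 113 115; -0.016 116 113 114; -0.014 117 113 117; -0.012 130 113 104; -0.01 142 108 44; -0.008 94 72 31; -0.006 161 123 44; -0.004 160 122 46; -0.002 160 121 48; 0.0 161 123 49; 0.002 160 122 50; 0.004 160 122 48; 0.006 162 123 47; 0.008 143 106 42; 0.01 140 106 43; 0.012 153 118 60; 0.014 115 113 115; 0.016 115 111 113; 0.018 116 113 114; 0.02 114 111 112; 0.022 114 111 111; 0.024 114 109 112; 0.026 115 111 113; 0.028 110 108 110; 0.03 136 136 121; 0.032 136 135 120; 0.034 134 134 121; 0.036 135 134 121; 
shift cm [ 9.9  55.11  5.53] turn -0.214 q6 117.0
```

```bash
python3 -m crank '[3,0.3,1.7,0,0, 3,0.62,3.45,0,0, 3,0.62,3.45,0,0, 3,0.62,3.45,0,0, 3,0.62,3.45,0,0, 3,0.62,3.45,0,0, 3,0.62,3.45,0,0, 3,0.62,3.45,0,0]'
python3 -m crank '[4,0.62,3.45,0,0, 4,0.62,3.45,0,0, 4,0.62,3.45,0,0, 4,0.62,3.45,0,0, 4,0.62,3.45,0,0, 4,0.62,3.45,0,0, 4,0.62,3.45,0,0, 4,0.62,3.45,0,0]'
python3 -m crank '[4,0.3,1.66,0,0, 4,0,0,0,-0.1, 4,0,0,0,-0.114, 4,0,0,0,0, 4,0,0,0,0, 4,0,0,0,0, 4,0,0,0,0, 4,0,0,0,0]'
python3 - <<'E'
from h import *
go(.4558,-.281,.018,95)
p=optics.get_image('wrist'); save(p,'w17.png')
h=cv2.cvtColor(p['color'],cv2.COLOR_RGB2HSV); x0,y0=pix(p,[[.4558,-.281,.064]])[0].astype(int);print(x0,y0)
# brass = saturated, bright grip-top pixels: print sat/val along row and column through the expected centre
print([(c,int(h[y0,c,1]),int(h[y0,c,2])) for c in range(x0-22,x0+23,3)])
print([(r,int(h[r,x0,1]),int(h[r,x0,2])) for r in range(y0-36,y0+34,4)])
print([r for r in spotter.look_for(p,'round_weight')])
E
```

```text
time_s: 41.32
position: [0.4401, 0.0145, 0.1543]
tool_rot: [[0.992, -0.127, -0.002], [-0.127, -0.992, 0.001], [-0.003, -0.0, -1.0]]
ft_force: [1.2, 0.3, -0.2]
grip_width: 0.0301
gripper_force: 0.0
time_s: 41.98
position: [0.4545, -0.2655, 0.154]
tool_rot: [[0.992, -0.127, -0.002], [-0.127, -0.992, 0.002], [-0.002, -0.002, -1.0]]
ft_force: [0.3, 0.8, -0.9]
grip_width: 0.0399
gripper_force: 0.0
time_s: 42.65
position: [0.4561, -0.2807, 0.1553]
tool_rot: [[0.996, 0.086, -0.0], [0.086, -0.996, 0.0], [-0.0, -0.0, -1.0]]
ft_force: [-0.4, 0.8, 0.1]
grip_width: 0.0399
gripper_force: 0.0
shift cm [-0.03  0.03 13.73] turn -0.002 q6 40.8
275 200
[(253, 11, 120), (256, 8, 125), (259, 8, 91), (262, 16, 64), (265, 151, 81), (268, 170, 78), (271, 170, 81), (274, 169, 77), (277, 176, 77), (280, 171, 79), (283, 184, 75), (286, 9, 60), (289, 12, 62), (292, 16, 64), (295, 8, 62)]
[(164, 4, 120), (168, 8, 125), (172, 6, 120), (176, 105, 117), (180, 164, 81), (184, 164, 81), (188, 182, 164), (192, 180, 169), (196, 179, 80), (200, 167, 78), (204, 167, 81), (208, 172, 80), (212, 171, 82), (216, 12, 62), (220, 16, 62), (224, 39, 65), (228, 46, 66), (232, 55, 65)]
[{'at': [0.4893, 0.4426], 'score': 0.81}]
```

```bash
python3 -m crank '[4,0,0,1.5,0, 4,0,0,2.4,0, 4,0,0,2.7,0, 4,0,0,2.7,0, 4,0,0,2.1,0, 4,0,0,1.3,0, 4,0,0,0.7,0, 4,0,0,0.3,0]' 60
python3 -m crank '[1,0,0,0,0, 1,0,0,0,0, 1,0,0,0,0, 1,0,0,0,0, 1,0,0,0,0, 1,0,0,0,0, 1,0,0,0,0, 1,0,0,0,0]' 60
python3 -m crank '[1,0,0,-0.5,0, 1,0,0,-1,0, 1,0,0,-2,0, 1,0,0,-2.5,0, 1,0,0,-2.5,0, 1,0,0,-2.5,0, 1,0,0,-1.5,0, 1,0,0,0,0]' 80
python3 -c "
from h import *
go(.495,.2692,.15,82.65)"
```

```text
time_s: 43.42
position: [0.4559, -0.2807, 0.0176]
tool_rot: [[0.996, 0.086, -0.001], [0.086, -0.996, 0.001], [-0.001, -0.001, -1.0]]
ft_force: [-0.2, 0.7, 0.4]
grip_width: 0.0401
gripper_force: 0.0
time_s: 44.08
position: [0.4566, -0.2811, 0.0193]
tool_rot: [[0.996, 0.087, 0.001], [0.087, -0.996, -0.001], [0.001, 0.001, -1.0]]
ft_force: [0.8, 1.5, 6.2]
grip_width: 0.0149
gripper_force: 61.0
time_s: 44.75
position: [0.4569, -0.2819, 0.1468]
tool_rot: [[0.996, 0.087, 0.004], [0.087, -0.996, -0.004], [0.004, 0.005, -1.0]]
ft_force: [0.8, 0.1, -7.0]
grip_width: 0.0142
gripper_force: 78.8
shift cm [  8.57 -54.57  -0.54] turn 0.215 q6 40.7
```

```bash
python3 -m crank '[1,0.25,-1.7,0,0, 1,0.54,-3.4,0,0, 1,0.54,-3.4,0,0, 1,0.54,-3.4,0,0, 1,0.54,-3.4,0,0, 1,0.54,-3.4,0,0, 1,0.54,-3.4,0,0, 1,0.54,-3.4,0,0]'
python3 -m crank '[1,0.54,-3.4,0,0, 1,0.54,-3.4,0,0, 1,0.54,-3.4,0,0, 1,0.54,-3.4,0,0, 1,0.54,-3.4,0,0, 1,0.54,-3.4,0,0, 1,0.54,-3.4,0,0, 1,0.54,-3.4,0,0]'
python3 -m crank '[1,0.22,-1.87,0,0, 1,0,0,0.5,0, 1,0,0,1.5,0, 1,0,0,1.5,0, 1,0,0,1,0, 1,0,0,0.5,0, 1,0,0,0,0, 1,0,0,0,0]'
python3 - <<'E'
from h import *
go(.4948,.2692,.0643,82.65)
p=optics.get_image('wrist'); save(p,'w18.png')
p=optics.get_image('top'); save(p,'t18.png')
print(env.observe()['ft_force'])
E
```

```text
time_s: 45.42
position: [0.4731, -0.0217, 0.1423]
tool_rot: [[0.996, 0.086, -0.002], [0.086, -0.996, 0.001], [-0.002, -0.001, -1.0]]
ft_force: [0.3, -0.0, -7.4]
grip_width: 0.0144
gripper_force: 79.1
time_s: 46.08
position: [0.4926, 0.2528, 0.142]
tool_rot: [[0.996, 0.087, -0.003], [0.087, -0.996, -0.001], [-0.003, 0.001, -1.0]]
ft_force: [0.9, -0.0, -6.4]
grip_width: 0.0142
gripper_force: 79.1
time_s: 46.75
position: [0.4943, 0.2699, 0.0935]
tool_rot: [[0.996, 0.086, -0.0], [0.086, -0.996, -0.0], [-0.0, 0.0, -1.0]]
ft_force: [-0.9, -0.5, -6.0]
grip_width: 0.0141
gripper_force: 79.4
shift cm [0.04 0.07 2.92] turn 0.215 q6 101.6
[ 0.14293298 -0.59699751 -6.1278355 ]
```

Centred. Lowering slowly, watching for the force to leave the wrist.

```bash
python3 -m crank '[1,0.04,0.05,0.4,0, 1,0,0,0.7,0, 1,0,0,0.6,0, 1,0,0,0.4,0, 1,0,0,0.3,0, 1,0,0,0.2,0, 1,0,0,0.05,0, 1,0,0,0,0]'
python3 -m crank '[1,0,0,0.05,0, 1,0,0,0.05,0, 1,0,0,0.05,0, 1,0,0,0.03,0, 1,0,0,0,0, 1,0,0,0,0, 1,0,0,0,0, 1,0,0,0,0]'
```

```text
time_s: 47.52
position: [0.4946, 0.2697, 0.0668]
tool_rot: [[0.996, 0.087, -0.0], [0.087, -0.996, -0.0], [-0.0, -0.0, -1.0]]
ft_force: [-0.1, -0.1, -6.1]
grip_width: 0.0142
gripper_force: 79.4
time_s: 48.18
position: [0.4946, 0.2697, 0.0652]
tool_rot: [[0.996, 0.087, 0.0], [0.087, -0.996, -0.0], [0.0, 0.0, -1.0]]
ft_force: [-1.4, -0.6, -6.6]
grip_width: 0.0141
gripper_force: 79.4
```

```bash
python3 -m crank '[1,0,0,0.04,0, 1,0,0,0.04,0, 1,0,0,0,0, 1,0,0,0,0, 1,0,0,0,0, 1,0,0,0,0, 1,0,0,0,0, 1,0,0,0,0]'
python3 -m crank '[1,0,0,0.03,0, 1,0,0,0.03,0, 1,0,0,0,0, 1,0,0,0,0, 1,0,0,0,0, 1,0,0,0,0, 1,0,0,0,0, 1,0,0,0,0]'
```

```text
time_s: 48.85
position: [0.4947, 0.2697, 0.0645]
tool_rot: [[0.996, 0.087, 0.0], [0.087, -0.996, 0.0], [0.0, -0.0, -1.0]]
ft_force: [-0.5, -0.7, -3.0]
grip_width: 0.0142
gripper_force: 79.9
time_s: 49.52
position: [0.4949, 0.2697, 0.0644]
tool_rot: [[0.996, 0.087, 0.001], [0.087, -0.996, 0.0], [0.001, -0.0, -1.0]]
ft_force: [-1.0, -1.4, 4.7]
grip_width: 0.0142
gripper_force: 81.1
```

```bash
python3 -m crank '[1,0,0,-0.03,0, 1,0,0,0,0, 1.5,0,0,0,0, 1.8,0,0,0,0, 2.2,0,0,0,0, 2.6,0,0,0,0, 3,0,0,0,0, 3,0,0,0,0]'
python3 -m crank '[3,0,0,-0.3,0, 3,0,0,-1,0, 3,0,0,-2,0, 3,0,0,-3,0, 3,0,0,-3,0, 3,0,0,-3,0, 3,0,0,-2,0, 3,0,0,0,0]'
python3 - <<'E'
from h import *
p=optics.get_image('wrist'); save(p,'w19.png')
m=rect(p,(3,90,40),(13,255,200),.053); print(m)
c=np.array([.495,.2692]);a=np.radians(172.6);ey=np.array([np.cos(a),np.sin(a)]);ex=np.array([ey[1],-ey[0]])
for d,z,vals in((ey,.081,np.arange(-.034,.035,.004)),(ex,.081,np.arange(-.034,.035,.004)),):
    for v in vals:
        u=pix(p,[[*(c+d*v),z]])[0]; print(round(v,3),*p['color'][int(round(u[1])),int(round(u[0]))],end='; ')
    print()
for v in np.arange(-.07,-.026,.003):
    u=pix(p,[[*(c+ex*v+ey*.03),.037]])[0]; print(round(v,3),*p['color'][int(round(u[1])),int(round(u[0]))],end='; ')
print()
for v in np.arange(.046,.09,.003):
    u=pix(p,[[*(c+ex*.018+ey*v),.037]])[0]; print(round(v,3),*p['color'][int(round(u[1])),int(round(u[0]))],end='; ')
E
```

```text
time_s: 50.18
position: [0.4946, 0.2697, 0.0639]
tool_rot: [[0.996, 0.087, -0.0], [0.087, -0.996, -0.0], [-0.0, 0.0, -1.0]]
ft_force: [0.3, -0.6, 0.1]
grip_width: 0.0298
gripper_force: 0.0
time_s: 50.85
position: [0.4961, 0.2702, 0.2126]
tool_rot: [[0.996, 0.087, 0.009], [0.087, -0.996, 0.003], [0.009, -0.002, -1.0]]
ft_force: [-0.2, 0.5, 0.5]
grip_width: 0.0301
gripper_force: 0.0
(array([0.52356184, 0.26511413], dtype=float32), array([45., 59.], dtype=float32), np.float32(83.098015), array([284., 150.]))
-0.034 103 66 36; -0.03 52 53 54; -0.026 119 115 117; -0.022 112 109 111; -0.018 113 111 112; -0.014 115 115 117; -0.01 71 53 22; -0.006 74 58 26; -0.002 154 115 44; 0.002 150 113 44; 0.006 150 114 46; 0.01 149 114 45; 0.014 146 111 45; 0.018 147 111 44; 0.022 64 59 55; 0.026 58 57 60; 0.03 55 38 23; 0.034 56 38 27; 
-0.034 135 103 41; -0.03 105 101 103; -0.026 108 106 107; -0.022 108 105 107; -0.018 111 109 110; -0.014 94 94 99; -0.01 135 102 38; -0.006 151 114 42; -0.002 152 116 45; 0.002 151 113 42; 0.006 154 116 44; 0.01 150 112 41; 0.014 113 112 115; 0.018 116 112 115; 0.022 113 108 112; 0.026 112 109 110; 0.03 128 114 81; 0.034 135 133 121; 
-0.07 50 60 46; -0.067 48 55 45; -0.064 70 71 64; -0.061 55 55 54; -0.058 53 51 52; -0.055 57 56 56; -0.052 55 54 55; -0.049 55 52 54; -0.046 55 54 57; -0.043 57 54 55; -0.04 53 52 52; -0.037 55 55 56; -0.034 47 45 46; -0.031 51 32 20; -0.028 53 52 54; 
0.046 55 38 20; 0.049 56 39 25; 0.052 55 38 20; 0.055 52 50 49; 0.058 55 54 55; 0.061 56 54 54; 0.064 54 55 55; 0.067 55 55 57; 0.07 52 50 51; 0.073 54 53 54; 0.076 55 53 53; 0.079 55 54 56; 0.082 91 106 85; 0.085 82 98 77; 0.088 79 97 75;
```

```bash
python3 -m crank '[3,0,0,0,0, 3,0,0,0,0, 3,0,0,0,0, 3,0,0,0,0, 3,0,0,0,0, 3,0,0,0,0, 3,0,0,0,0, 3,0,0,0,0]'
python3 -c "
from h import *
print(env.close_job())"
```

```text
time_s: 51.57
position: [0.4946, 0.2697, 0.2069]
tool_rot: [[0.996, 0.087, -0.0], [0.087, -0.996, -0.0], [-0.0, -0.0, -1.0]]
ft_force: [-0.0, 0.0, 0.2]
grip_width: 0.0299
gripper_force: 0.0
the job is handed in; nothing more can be done
None
```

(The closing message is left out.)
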